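# Load the lamp-test drum

### The arm

A 6-joint arm with a two-finger parallel gripper is mounted at the origin on a cart in front of the work surface, level with it; the furniture and walls round the work are solid. World frame = base frame: x ahead of the robot, y to its left, z up, the work surface at z = 0. Lengths are in m, angles in rad, forces in N, time in s.
With the tool pointing down it reaches from about 0.325 to 0.9 m from the base axis. Payload 6.1 kg.
Tool frame: the origin (TCP) lies midway between the tips of the shut fingers; the grasp point (between the pads) lies 19 mm behind it (hold_point_z is the distance from the TCP to the grasp point, in m); y points along the fingers, z is the direction in which the jaws open and shut, and the axes are right-handed (so a half turn about y gives the same grasp; the last joint's range is limited). The gripper opens to 85 mm and grips with 20 to 120 N. Pads are 22 mm wide; open, the fingers measure 114 mm over their backs; the gripper's body (76 mm by 85 mm) begins 54 mm behind the grasp point. The pads swing forward as they close: fully open they stand 13 mm farther back than shut.
Start: joints at [1.036, 0.22, 1.526, -0, 1.395, -0.126], TCP at [0.248, 0.573, 0.231] pointing down, gripper open.
Joint ranges: [-2.98, 2.98], [-0.91, 2.08], [0.09, 2.57], [-1.24, 4.39], [0.2, 2.65], [-2.68, 2.68]. Speed limits (rad/s): [2.57, 2.57, 3.01, 3.14, 3.14, 3.14].

### API

Orientations are given as a unit quaternion [w, x, y, z].
In Python, from station import observe, capture, camera_info, job_done, hold_point_z gives the robot as it stands.
- The arm moves only by the shell command python3 -m pendant 'ROWS' [FORCE]. ROWS is JSON, a list of rows, each a list of 3 entries, a list of its own where there are three numbers: the shift along the world's x, y, z in mm, then the turn, a rotation vector about the world's x, y, z in rad, then the closure in counts, from 0 (fully open) to 255 (shut). In form: [[[tx, ty, tz], [ax, ay, az], claw], ...]. A call has 1 to 5 rows; each row is the pose to reach, as a shift and turn from the pose commanded when the call began; what a row does not reach only later rows make up. A row lasts 1/12 s, in which the tool goes at most 41.7 mm and 7.16 degrees, less where a joint would pass 70% of its speed; a pose out of reach is approached as far as the arm can. A call with a gripper value outside its range is refused whole. The fingers move at their own pace and stop on an object; FORCE is the grip in N (left out, the last holds). Time passes only in rows, so rows that repeat a pose let the fingers close. It gives the time, the measured TCP pose, the force and the opening at its end, in the units of the state.
- observe(): the state, without advancing time (a new reading comes with each control period).
- capture(name): name is "scene" or "top" or "wrist"; returns the picture (400x640x3 uint8, red, green, blue); there is no depth.
- camera_info(name): a dict with "fx", "fy", "cx", "cy" (pixels), "k1" (the pictures are not rectified: a ray, as slopes to the right and down, at radius r is drawn at 1 + k1 r^2 times it, then the intrinsics apply), "camera_from_world" (4x4, takes a point from world to camera coordinates). Camera axes: x right, y up, looking along -z (the intrinsics and any distortion apply to the point x, -y, -z); pixel columns grow to the right and rows downward; lengths in m; the calibration is good to about 2 mm. A picture is of the moment at which its call begins: read the wrist's pose just before it. camera_info takes no time and is no camera call; for the wrist camera it gives the pose at the moment of the call.
- job_done(): hands the job in, once; it reports no verdict.
The state is a dict: "time": time; "joint_positions": joint angles; "joint_velocities": joint speeds; "effort": joint torques, N m; "eef_pos": TCP position; "tcp_rot": TCP orientation; "wrist_force": force on the tool from outside, world axes, zero at the start; "ft_torque": the same for the moment, N m; "gripper_width": finger opening in m.
Only numpy, scipy, OpenCV 4.12 (cv2) and the standard library are available. Lean on these libraries where they do the work, as an engineer would, in place of code of your own. Each camera call takes 0.05 s, during which the arm holds its last target.

### The job

The single loading slot of the drum under the lamp has come to rest underneath, out of sight. Reach in under the lamp and, with the fingertips on its rim, turn the drum until the slot is at the very top; then take the white test bar from its rest and lay it flat and fully down in the slot, about as far out at the front as at the back. Let go, and leave the beaker, the jar, the tape roll and the small weight where they stand.

Things in the scene. Friction and masses are not known exactly. Their poses are not given: they have to be found in the camera images.
- drum_axle (a point): Centre of the drum, on its axle, 115 mm above the worktop; fixed to the stand. x: along the axle away from the robot, y: left, z: up. The drum is an aluminium wheel 40 mm wide along the axle (x from -20 to 20 mm) with a rubber tyre of 90 mm outer radius, so the rim's top is 205 mm above the worktop. One slot in the rim; the rest of the rim is smooth.
- stand: Stand of the drum, fixed; origin on the worktop straight below the drum's centre, axes like drum_axle. Base x -50 to 105, y -95 to 95 mm, 10 mm high. A white front shield, 4 mm thick, at x = -45 mm, y -95 to 95 mm, 115 mm high, hides the drum's lower half. Side walls at y = -93 and 93 mm are 43 mm high. Two posts behind the drum carry the lamp.
- lamp_edge (a point): Middle of the lower front edge of the flat white lamp head, right above the drum's centre, 280 mm above the worktop (75 mm above the rim). The head reaches 100 mm back (x), 95 mm to each side (y) and 24 mm up. It leaves the front half of the rim open, but a gripper pointing straight down there meets it: come in from the robot's side, tilted about 40 degrees. Free above the head.
- slot (a point): Middle of the slot's floor, 82 mm from the axle; turns with the drum. The slot runs across the whole 40 mm width of the rim, parallel to the axle, 8 mm deep, 26 mm wide at the floor, 28 mm at the mouth, open at both ends. z points outward through the mouth (vertical when the slot is at the top), x along the axle. At the start it is in the lower half.
- drum (a joint): Turn of the drum in rad about the axle (x away from the robot); 0 = slot at the top, grows as the slot goes from the top to the right (as the robot sees it), no end stops. It turns with very little friction (0.015 N m), coasts only briefly and stays where it is left, also with the bar in it.
- bar_centre (a point): Centre of the moulded white test bar, 20 x 150 x 12 mm (grasp across the 20 mm); the point's y axis runs along the bar, z up. At the start it lies level in its rest, its underside 45 mm above the worktop, pointing roughly away from the robot, with about 40 mm free at each end beyond the rest; about 30 g.
- rest: Fixed rest for the bar; origin under its middle on the worktop. Base 60 x 84 x 8 mm (84 along the bar), two grey supports 36 mm across and 12 mm thick, 28 mm each side of the middle along the bar, with cheeks up to 55 mm above the worktop beside the bar; the bar lifts straight out.
- beaker: Bystander: white open beaker, 76 mm across, 88 mm high, origin under its middle; leave it alone.
- jar: Bystander: screw jar with lid, 57 mm across, 82 mm high, origin under its middle; leave it alone.
- tape_roll: Bystander: roll of tape lying flat, 102 mm across, 24 mm high, origin under its middle; leave it alone.
- weight: Bystander: small grey knobbed weight, 48 mm across, 40 mm high, origin under its middle; leave it alone.

How it is judged:
By the outcome, as a careful person would: the job done as asked, in the order asked, and still so for the second after the job is handed in, with the robot touching nothing.
It also fails if it takes over 72 s, if anything falls off the work surface, if the arm or the gripper's body presses on something with over 40 N, if the wrist force passes 120 N, or if a joint passes its speed limit or range.

## Working session

There is one attempt and no reset: what is moved stays moved. The work goes in short steps, Python scripts to look and compute and a shell command to move; the robot and the scene stay as the last step left them, time stands still between calls to the robot, and variables do not carry over. Pictures are saved under pics/ and viewed, and the job is handed in when it is done.

```bash
mkdir -p pics; ls
python3 - <<'E'
from station import *
import cv2
s=observe(); print(s)
for n in ["scene","top","wrist"]:
    i=camera_info(n); print(n,i)
    im=capture(n); cv2.imwrite(f"pics/a_{n}.png",im[:,:,::-1])
print(hold_point_z)
E
```

```text
pics
{'time': 0.0, 'joint_positions': array([ 1.03589977e+00,  2.21218406e-01,  1.52759225e+00, -2.10842276e-05,
        1.39471899e+00, -1.26092132e-01]), 'joint_velocities': array([ 2.03748452e-03, -8.99781956e-04,  2.14451823e-03, -1.14105486e-03,
       -9.14197832e-05, -1.21635859e-03]), 'effort': array([ 9.68769345e-04, -4.96893775e+01, -3.89399350e+01, -6.93719335e-05,
        1.10182413e-02, -1.18963152e-05]), 'eef_pos': array([0.24814141, 0.57297353, 0.23021402]), 'tcp_rot': array([-0.69173638,  0.69303668, -0.14374378,  0.1433132 ]), 'wrist_force': array([ 0.11022798, -0.79703465,  0.43209961]), 'ft_torque': array([ 0.00744878,  0.0098389 , -0.04833948]), 'gripper_width': 0.08515180659489548}
scene {'fx': 450.3018445713876, 'fy': 450.3018445713876, 'cx': 315.8618378066733, 'cy': 202.95616527304622, 'k1': -0.016235158517306145, 'camera_from_world': array([[ 0.82029046, -0.57194304, -0.00217042, -0.31015071],
       [ 0.39799265,  0.56807427,  0.72034261, -0.40169384],
       [-0.41076199, -0.59175398,  0.69361503, -1.02156107],
       [ 0.        ,  0.        ,  0.        ,  1.        ]])}
top {'fx': 407.00992473830865, 'fy': 407.00992473830865, 'cx': 323.55599615541706, 'cy': 195.37585416130645, 'k1': 0.032239318065131244, 'camera_from_world': array([[-0.02213583, -0.99963977,  0.01517707,  0.12723967],
       [ 0.99433058, -0.02043395,  0.10435109, -0.49358823],
       [-0.10400338,  0.01740093,  0.99442471, -1.2010385 ],
       [ 0.        ,  0.        ,  0.        ,  1.        ]])}
wrist {'fx': 294.47130779667657, 'fy': 294.47130779667657, 'cx': 321.55743081557625, 'cy': 195.0523424065991, 'k1': -0.051146038964224635, 'camera_from_world': array([[ 0.39778467,  0.9174775 , -0.00154548, -0.62334995],
       [-0.88154318,  0.38173695, -0.27777424,  0.03620956],
       [-0.25426164,  0.11185674,  0.96064514, -0.37871201],
       [ 0.        ,  0.        ,  0.        ,  1.        ]])}
0.0187
```

View pics/a_scene.png

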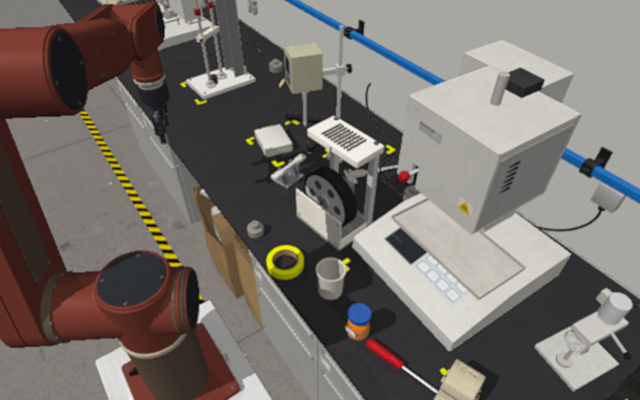

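View pics/a_top.png

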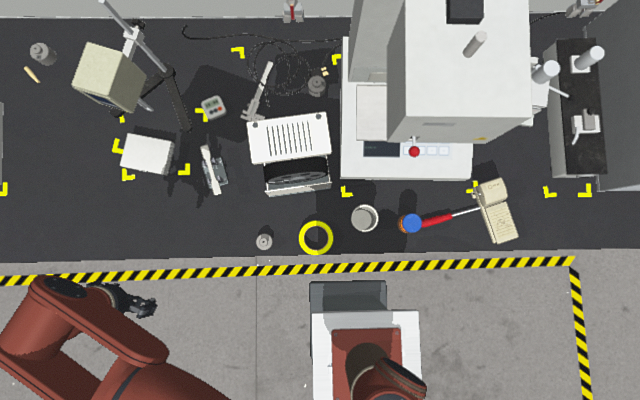

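View pics/a_wrist.png

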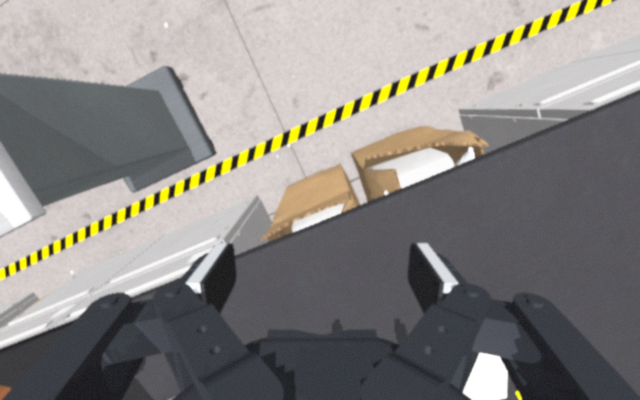

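The scene view shows the drum at about (330,195) with the lamp at (345,140) and the bar on its rest at (289,170). In the top view the lamp is at (290,138), the drum at (296,175) and the bar at (211,168). The wrist view only shows the table edge. I'll zoom in to measure.

```bash
cat > h.py <<'E'
import numpy as np, cv2
from station import *
def proj(n,P,ci=None):
    c=ci or camera_info(n); T=c["camera_from_world"]
    P=np.atleast_2d(P); q=P@T[:3,:3].T+T[:3,3]
    a=q[:,0]/-q[:,2]; b=-q[:,1]/-q[:,2]; f=1+c["k1"]*(a*a+b*b)
    return np.c_[c["fx"]*a*f+c["cx"],c["fy"]*b*f+c["cy"]]
def ray(n,uv,ci=None):
    c=ci or camera_info(n); T=c["camera_from_world"]
    uv=np.atleast_2d(np.array(uv,float)); d=(uv-[c["cx"],c["cy"]])/[c["fx"],c["fy"]]; s=d.copy()
    for _ in range(20): s=d/(1+c["k1"]*(s**2).sum(1,keepdims=True))
    v=np.c_[s[:,0],-s[:,1],-np.ones(len(s))]@T[:3,:3]
    return -T[:3,:3].T@T[:3,3], v/np.linalg.norm(v,axis=1,keepdims=True)
def onz(n,uv,z,ci=None):
    o,v=ray(n,uv,ci); return o+v*((z-o[2])/v[:,2])[:,None]
def crop(im,x0,y0,x1,y1,k,name):
    c=cv2.resize(im[y0:y1,x0:x1],None,fx=k,fy=k,interpolation=cv2.INTER_CUBIC)
    for x in range((x0//10+1)*10,x1,10): cv2.putText(c,str(x),((x-x0)*k,8),0,.3,(255,0,255),1); cv2.line(c,((x-x0)*k,10),((x-x0)*k,14),(255,0,255),1)
    for y in range((y0//10+1)*10,y1,10): cv2.putText(c,str(y),(0,(y-y0)*k),0,.3,(255,0,255),1); cv2.line(c,(20,(y-y0)*k),(25,(y-y0)*k),(255,0,255),1)
    cv2.imwrite(name,c if im is None else c)
E
python3 - <<'E'
from h import *
t=cv2.imread("pics/a_top.png"); s=cv2.imread("pics/a_scene.png")
crop(t,190,100,340,205,5,"pics/b_top.png"); crop(s,260,100,400,250,4,"pics/b_scene.png")
E
```

```text
(no output)
```

View pics/b_top.png

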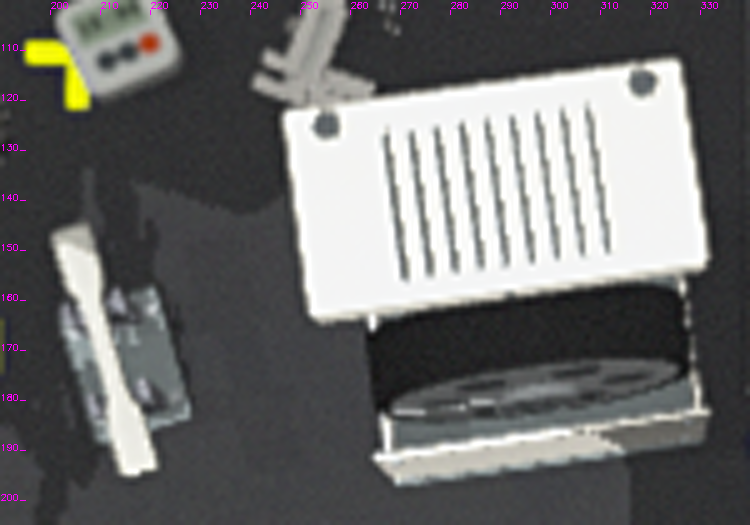

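View pics/b_scene.png

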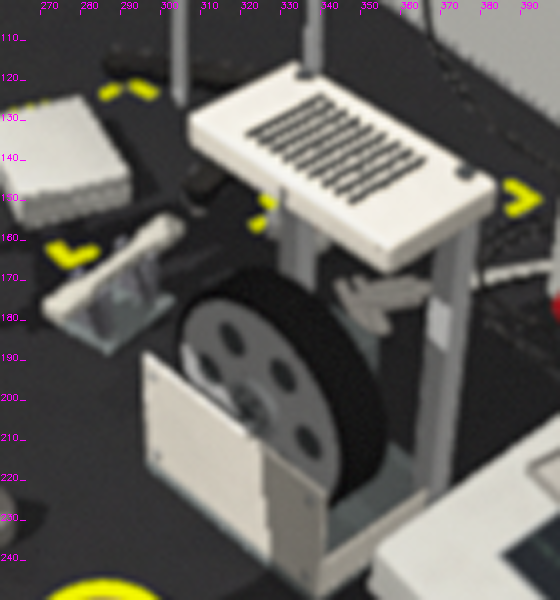

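Run:
```python
from h import *
t=cv2.imread("pics/a_top.png"); hsv=cv2.cvtColor(t,cv2.COLOR_BGR2HSV)
c=camera_info("top"); T=c["camera_from_world"]; print("cam",-T[:3,:3].T@T[:3,3])
m=((hsv[...,2]>205)&(hsv[...,1]<40)).astype(np.uint8)
# lamp
r=np.zeros_like(m); r[105:166,240:335]=m[105:166,240:335]; r=cv2.morphologyEx(r,cv2.MORPH_CLOSE,np.ones((5,5)))
n,l,st,ce=cv2.connectedComponentsWithStats(r); k=1+st[1:,4].argmax(); cn=cv2.findContours((l==k).astype(np.uint8),0,1)[0][0]
b=cv2.boxPoints(cv2.minAreaRect(cn)); print("lamp px",b.round(1))
W=onz("top",b,.304); print(W.round(4), W.mean(0), [np.linalg.norm(W[i]-W[i-1]).round(4) for i in range(4)])
for i in range(4): d=W[i]-W[i-1]; print(np.degrees(np.arctan2(d[1],d[0])).round(1))
# bar
r=np.zeros_like(m); m2=((hsv[...,2]>150)&(hsv[...,1]<40)).astype(np.uint8); r[140:200,195:230]=m2[140:200,195:230]
n,l,st,ce=cv2.connectedComponentsWithStats(r,connectivity=4); k=1+st[1:,4].argmax(); print(st[k],ce[k])
ys,xs=np.where(l==k); P=onz("top",np.c_[xs,ys],.057)[:,:2]; mu=P.mean(0); u,sv,v=np.linalg.svd(P-mu,full_matrices=False); q=(P-mu)@v.T
print("bar",mu,v[0],np.degrees(np.arctan2(v[0,1],v[0,0])),q.min(0),q.max(0))
# manual points
print("shield top L,R", onz("top",[[265,191.5],[331.5,182]],.115))
print("tyre? ")
print("bar ends mid", onz("top",[[204.2,146.5],[218,194]],.057))
s=[[270.5,174],[303,154.5]]
print("scene bar ends", onz("scene",s,.057), "scene shield", onz("scene",[[295.5,188],[341.5,223.5]],.115))
```

```text
cam [0.36869437 0.13800706 1.24391771]
lamp px [[246.3 121.7]
 [325.7 111.5]
 [331.5 156.3]
 [252.1 166.5]]
[[0.6451 0.2995 0.304 ]
 [0.6667 0.1121 0.304 ]
 [0.5587 0.101  0.304 ]
 [0.538  0.2866 0.304 ]] [0.60212104 0.19979493 0.304     ] [np.float64(0.1079), np.float64(0.1887), np.float64(0.1086), np.float64(0.1868)]
6.9
-83.4
-174.1
96.4
[201 146  20  49 336] [210.00297619 170.25297619]
bar [0.57383636 0.44845671] [-0.95941851 -0.28198604] -163.6212266835105 [-0.07548963 -0.01308171] [0.07355517 0.01593666]
shield top L,R [[0.50096089 0.28101945 0.115     ]
 [0.52395023 0.09518126 0.115     ]]
tyre? 
bar ends mid [[0.64485047 0.46574098 0.057     ]
 [0.50318686 0.42489271 0.057     ]]
scene bar ends [[0.50864192 0.44300665 0.057     ]
 [0.65123798 0.46776473 0.057     ]] scene shield [[0.50443039 0.28492661 0.115     ]
 [0.52808363 0.09379221 0.115     ]]
```

```bash
cat >> h.py <<'E'
from scipy.spatial.transform import Rotation as R
def Rt(q): return R.from_quat([q[1],q[2],q[3],q[0]])
YAW=np.radians(7.0); DC=np.array([.559,.194,.115])
def goal(tilt_deg,yaw=YAW,flip=1):
    a=np.radians(tilt_deg); y=np.array([np.sin(a)*np.cos(yaw),np.sin(a)*np.sin(yaw),-np.cos(a)])
    z=flip*np.array([-np.sin(yaw),np.cos(yaw),0]); x=np.cross(y,z); return R.from_matrix(np.c_[x,y,z])
def turn(g):
    s=observe(); return (g*Rt(s["tcp_rot"]).inv()).as_rotvec()
E
python3 - <<'E'
from h import *
s=observe(); M=Rt(s["tcp_rot"]).as_matrix(); print(M.round(3))
T=camera_info("wrist")["camera_from_world"]; o=-T[:3,:3].T@T[:3,3]; print("cam in tool",(M.T@(o-s["eef_pos"])).round(3)); print("view dir tool",M.T@(-T[2,:3]), "cam up tool",M.T@T[1,:3])
for f in (1,-1): print(turn(goal(40,flip=f)),turn(goal(0,flip=f)))
E
```

```text
[[ 0.918 -0.001  0.398]
 [-0.398 -0.001  0.918]
 [-0.    -1.    -0.002]]
cam in tool [-0.07  -0.143 -0.001]
view dir tool [2.77976726e-01 9.60587801e-01 1.26142041e-04] cam up tool [-9.60587774e-01  2.77976678e-01  3.07098417e-04]
[-0.09944753 -0.69928834  0.50958362] [ 1.48269963e-03 -3.97446854e-04  5.31014288e-01]
[ 0.92291204 -0.13514898 -2.47379394] [-5.31327242e-04 -1.98214855e-03 -2.61057761e+00]
```

```bash
python3 -m pendant '[[[190,-390,70],[-0.1,-0.7,0.51],200],[[190,-390,70],[-0.1,-0.7,0.51],255],[[190,-390,70],[-0.1,-0.7,0.51],255],[[190,-390,70],[-0.1,-0.7,0.51],255],[[190,-390,70],[-0.1,-0.7,0.51],255]]' 30
python3 - <<'E'
from h import *
print(turn(goal(40)), (np.array([.44,.18,.30])-observe()["eef_pos"])*1000)
E
```

```text
time: 0.57
eef_pos: [0.339, 0.3875, 0.2649]
tcp_rot: [0.695, -0.673, -0.167, -0.188]
wrist_force: [0.9, -0.6, 0.7]
gripper_width: 0.0255
[-0.02745192 -0.19221921  0.13864639] [ 100.95497513 -207.53462108   35.11742788]
```

```bash
python3 -m pendant '[[[95,-195,35],[-0.02,-0.14,0.1],255],[[95,-195,35],[-0.02,-0.14,0.1],255],[[95,-195,35],[-0.02,-0.14,0.1],255],[[95,-195,35],[-0.02,-0.14,0.1],255],[[95,-195,35],[-0.02,-0.14,0.1],255]]'
python3 - <<'E'
from h import *
im=capture("wrist"); cv2.imwrite("pics/c_w.png",im[:,:,::-1]); ci=camera_info("wrist")
print(turn(goal(40)), (np.array([.44,.18,.30])-observe()["eef_pos"])*1000)
E
```

```text
time: 0.98
eef_pos: [0.4283, 0.2026, 0.298]
tcp_rot: [0.684, -0.656, -0.249, -0.198]
wrist_force: [1.4, -0.5, 0.1]
gripper_width: -0.0001
[-0.00337645 -0.05150591  0.0526689 ] [  6.38613305 -12.70563059  -0.22959153]
```

View pics/c_w.png

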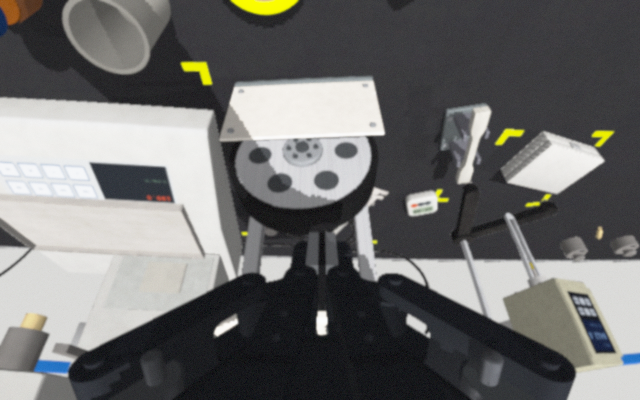

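Run:
```python
from h import *
im=cv2.imread("pics/c_w.png"); crop(im,200,60,520,240,2,"pics/c_wz.png")
ci=camera_info("wrist")
P=onz("wrist",[[222,140],[384,134],[303,150]],.115,ci); print(P.round(4)); d=P[0]-P[1]; print(np.linalg.norm(d),np.degrees(np.arctan2(d[1],d[0])))
P=onz("wrist",[[236,85],[373,77]],.01,ci); print(P.round(4));
```

```text
[[0.5336 0.0839 0.115 ]
 [0.5133 0.2706 0.115 ]
 [0.5445 0.1786 0.115 ]]
0.18782785201290136 -83.77133539440793
[[0.5289 0.083  0.01  ]
 [0.5054 0.2686 0.01  ]]
```

View pics/c_wz.png

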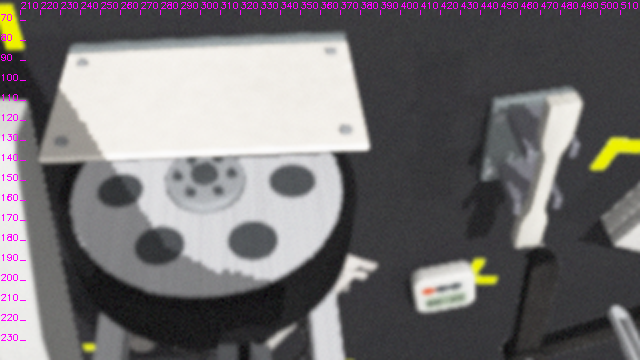

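```bash
cat >> h.py <<'E'
def snap(n,name):
    ci=camera_info(n); im=capture(n)[:,:,::-1].copy(); cv2.imwrite(name,im); return im,ci
E
python3 - <<'E'
from h import *
im,ci=snap("wrist","pics/d_w.png"); crop(im,210,60,400,230,4,"pics/d_wz.png")
print(observe()["eef_pos"],np.abs(observe()["joint_velocities"]).max(), observe()["joint_positions"].round(2))
np.save("ci_d.npy",ci,allow_pickle=True)
E
```

```text
[0.43230073 0.19569294 0.29972157] 0.22090321290282824 [ 0.39 -0.7   2.28 -0.22  0.94 -1.17]
```

View pics/d_wz.png

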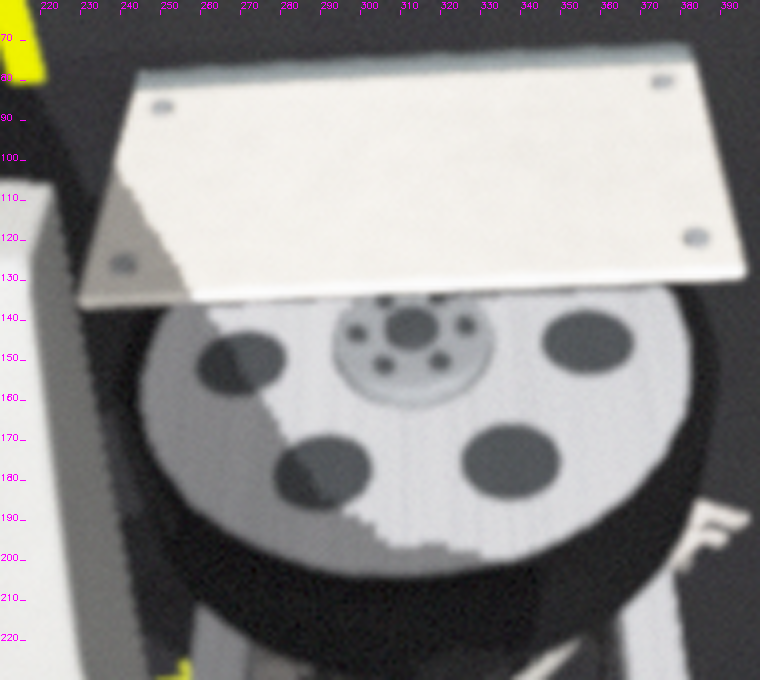

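Run:
```python
from h import *
ci=np.load("ci_d.npy",allow_pickle=True).item()
P=onz("wrist",[[229.8,135],[395.8,128]],.115,ci); d=P[0]-P[1]; yaw=np.arctan2(d[1],d[0])+np.pi/2; print(P.round(4),np.linalg.norm(d),np.degrees(yaw)); m=P.mean(0); print("DC",m+.045*np.array([np.cos(yaw),np.sin(yaw),0]))
# hub centre at height .115: hub hole (310.5,141.5)
print("hub",onz("wrist",[[310.5,142]],.115,ci))
# base bottom front corners z=.01
print(onz("wrist",[[243.5,82],[381,75]],.01,ci))
# ray dist top & wrist triangulate shield corners
def tri(a,ua,ca,b,ub,cb):
    o1,v1=ray(a,ua,ca);o2,v2=ray(b,ub,cb);v1=v1[0];v2=v2[0]
    k=np.linalg.lstsq(np.c_[v1,-v2],o2-o1,rcond=None)[0]; p,q=o1+k[0]*v1,o2+k[1]*v2; return (p+q)/2,np.linalg.norm(p-q)
print(tri("wrist",[229.8,135],ci,"scene",[341.5,223.5],None)); print(tri("wrist",[395.8,128],ci,"scene",[295.5,188],None))
print(tri("wrist",[229.8,135],ci,"top",[331.5,182],None)); print(tri("wrist",[395.8,128],ci,"top",[265,191.5],None))
```

```text
[[0.5254 0.0944 0.115 ]
 [0.5036 0.2818 0.115 ]] 0.18871430601660016 6.624215285740532
DC [0.55919613 0.19330973 0.115     ]
hub [[0.53095459 0.18713359 0.115     ]]
[[0.52367902 0.09398372 0.01      ]
 [0.50165432 0.27875575 0.01      ]]
(array([0.52770291, 0.0940038 , 0.11383878]), np.float64(0.0019166733032101786))
(array([0.50160838, 0.28088169, 0.11852522]), np.float64(0.001475234883701863))
(array([0.52364207, 0.09515481, 0.11695387]), np.float64(0.00021604139647501885))
(array([0.50055663, 0.28048214, 0.11867204]), np.float64(0.00015285444340851998))
```

```bash
sed -i 's/YAW=.*/YAW=np.radians(6.8); DC=np.array([.5592,.1936,.115]); AX=np.array([np.cos(YAW),np.sin(YAW),0]); LY=np.array([-np.sin(YAW),np.cos(YAW),0])/' h.py
cat >> h.py <<'E'
def rim(al,r,xd=-.005,tilt=40):
    p=DC+xd*AX+r*(-np.sin(al)*LY+np.cos(al)*np.array([0,0,1.])); return p, R.from_rotvec(al*AX)*goal(tilt)
def go(p,g,s=None):
    s=s or observe(); print("d mm",((p-s["eef_pos"])*1000).round(1),"turn",(g*Rt(s["tcp_rot"]).inv()).as_rotvec().round(3))
E
python3 - <<'E'
from h import *
go(*rim(-.6,.125))
E
```

```text
d mm [113.6  67.4 -81.6] turn [-0.606 -0.106  0.067]
```

```bash
python3 -m pendant '[[[25,15,-15],[-0.12,-0.02,0.01],255],[[50,30,-35],[-0.24,-0.04,0.025],255],[[75,45,-55],[-0.36,-0.065,0.04],255],[[100,60,-72],[-0.48,-0.085,0.055],255],[[113,67,-81],[-0.6,-0.106,0.067],255]]'
python3 - <<'E'
from h import *
s=observe(); print(s["joint_positions"].round(2)); go(*rim(-.6,.125))
E
```

```text
time: 1.5
eef_pos: [0.5429, 0.273, 0.2158]
tcp_rot: [-0.474, 0.799, 0.345, 0.134]
wrist_force: [0.1, -1.5, 0.0]
gripper_width: -0.0001
[ 0.71  0.04  1.98 -0.97  0.97 -0.67]
d mm [ 3.  -9.9  2.4] turn [-0.057 -0.019 -0.005]
```

```bash
python3 -m pendant '[[[0,0,0],[0,0,0],255],[[0,0,0],[0,0,0],255]]'
python3 - <<'E'
from h import *
s=observe(); print(s["joint_positions"].round(2),s["joint_velocities"].round(3)); go(*rim(-.6,.125)); go(*rim(-.6,.1))
E
```

```text
time: 1.67
eef_pos: [0.5395, 0.2715, 0.21]
tcp_rot: [-0.475, 0.8, 0.342, 0.129]
wrist_force: [0.5, -0.1, 1.1]
gripper_width: 0.0003
[ 0.71  0.04  1.99 -0.96  0.97 -0.67] [-0.027 -0.163  0.002  0.017 -0.006 -0.018]
d mm [ 6.3 -8.4  8.2] turn [-0.055 -0.031 -0.004]
d mm [  8.  -22.4 -12.5] turn [-0.055 -0.031 -0.004]
```

```bash
python3 -m pendant '[[[7,-13,0],[-0.055,-0.03,-0.004],255],[[8,-19,-6],[-0.055,-0.03,-0.004],255],[[8,-19,-6],[-0.055,-0.03,-0.004],255],[[8,-19,-6],[-0.055,-0.03,-0.004],255]]'
python3 - <<'E'
from h import *
s=observe(); print(s["joint_velocities"].round(3)); go(*rim(-.6,.105)); go(*rim(-.6,.097))
E
```

```text
time: 2.0
eef_pos: [0.5493, 0.2513, 0.2126]
tcp_rot: [-0.449, 0.809, 0.352, 0.14]
wrist_force: [-0.1, 0.2, 0.3]
gripper_width: 0.0001
[ 0.003  0.002 -0.019 -0.007  0.003  0.   ]
d mm [ -2.1   0.6 -10.9] turn [-0.01   0.01   0.002]
d mm [ -1.6  -3.9 -17.5] turn [-0.01   0.01   0.002]
```

```bash
python3 -m pendant '[[[-2,0,-10],[-0.01,0.01,0],255],[[-2,-2,-14],[-0.01,0.01,0],255],[[-2,-2,-14],[-0.01,0.01,0],255],[[-2,-2,-14],[-0.01,0.01,0],255]]'
python3 - <<'E'
from h import *
s=observe(); print(s["joint_velocities"].round(3)); go(*rim(-.6,.097));
E
```

```text
time: 2.33
eef_pos: [0.5474, 0.2494, 0.1965]
tcp_rot: [-0.446, 0.813, 0.35, 0.132]
wrist_force: [-0.2, -0.1, -0.2]
gripper_width: -0.0001
[ 0.002  0.003 -0.011 -0.004  0.003 -0.   ]
d mm [ 0.4 -2.  -1.5] turn [ 0.004 -0.002  0.001]
```

```bash
python3 -m pendant '[[[0,-1.1,-1.7],[0,0,0],255],[[0,-1.1,-1.7],[0,0,0],255]]'; python3 -m pendant '[[[0,-1.1,-1.7],[0,0,0],255],[[0,-1.1,-1.7],[0,0,0],255]]'
```

```text
time: 2.5
eef_pos: [0.5476, 0.2485, 0.1948]
tcp_rot: [-0.446, 0.813, 0.351, 0.132]
wrist_force: [0.0, 0.5, 0.1]
gripper_width: 0.0003
time: 2.67
eef_pos: [0.5476, 0.2474, 0.193]
tcp_rot: [-0.446, 0.813, 0.351, 0.132]
wrist_force: [0.8, -0.5, -0.2]
gripper_width: 0.0004
```

```bash
python3 -m pendant '[[[0,-1.1,-1.7],[0,0,0],255],[[0,-1.1,-1.7],[0,0,0],255]]'; python3 -m pendant '[[[0,-1.1,-1.7],[0,0,0],255],[[0,-1.1,-1.7],[0,0,0],255]]'
```

```text
time: 2.83
eef_pos: [0.548, 0.2475, 0.1927]
tcp_rot: [-0.446, 0.812, 0.352, 0.133]
wrist_force: [-2.8, 2.0, 4.8]
gripper_width: 0.0001
time: 3.0
eef_pos: [0.5486, 0.2476, 0.1925]
tcp_rot: [-0.446, 0.812, 0.353, 0.134]
wrist_force: [-7.2, 5.5, 9.0]
gripper_width: 0.0004
```

```bash
cat >> h.py <<'E'
def arc(da,n=5,extra=0,p=None):
    p=observe()["eef_pos"] if p is None else p
    for i in range(1,n+1):
        Q=R.from_rotvec(da*i*AX); v=p-DC; w=Q.apply(v); rr=w-AX*(w@AX); w=w-extra*rr/np.linalg.norm(rr)
        print(((w-v)*1000).round(1).tolist(),(da*i*AX).round(3).tolist())
E
python3 - <<'E'
from h import *
im,ci=snap("scene","pics/e_s0.png")
arc(.1)
E
```

```text
[0.9, -8.0, 5.1] [0.099, 0.012, 0.0]
[2.0, -16.4, 9.4] [0.199, 0.024, 0.0]
[3.0, -25.2, 12.8] [0.298, 0.036, 0.0]
[4.1, -34.3, 15.3] [0.397, 0.047, 0.0]
[5.2, -43.6, 16.8] [0.496, 0.059, 0.0]
```

```bash
python3 -m pendant '[[[0.9,-8,5.1],[0.1,0.012,0],255],[[2,-16.4,9.4],[0.2,0.024,0],255],[[3,-25.2,12.8],[0.3,0.036,0],255],[[4.1,-34.3,15.3],[0.4,0.047,0],255],[[5.2,-43.6,16.8],[0.5,0.059,0],255]]'
python3 - <<'E'
from h import *
s=observe(); v=s["eef_pos"]-DC; print("x",v@AX,"al",np.arctan2(-(v@LY),v[2]),"r",np.hypot(v@LY,v[2]))
E
```

```text
time: 3.47
eef_pos: [0.5543, 0.2033, 0.2099]
tcp_rot: [-0.641, 0.681, 0.297, 0.192]
wrist_force: [0.2, 1.8, 0.3]
gripper_width: -0.0003
x -0.0037300764176709904 al -0.10711314170232766 r 0.09541337582171926
```

Run:
```python
from h import *
im,ci=snap("scene","pics/e_s1.png"); a=cv2.imread("pics/e_s0.png")
c=np.hstack([cv2.resize(x[140:250,280:380],None,fx=4,fy=4,interpolation=2) for x in (a,im)]); cv2.imwrite("pics/e_cmp.png",c); arc(.1,5,.002)
```

```text
[1.1, -9.4, -1.6] [0.099, 0.012, 0.0]
[2.2, -18.6, -2.2] [0.199, 0.024, 0.0]
[3.3, -27.7, -3.6] [0.298, 0.036, 0.0]
[4.4, -36.7, -6.0] [0.397, 0.047, 0.0]
[5.4, -45.3, -9.3] [0.496, 0.059, 0.0]
```

View pics/e_cmp.png

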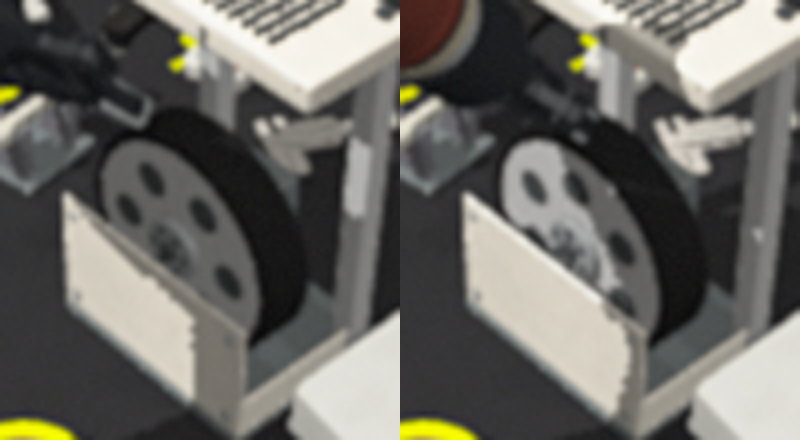

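The drum follows: its holes moved clockwise, for example from (150,180) to (578-400,187). I'll keep going.

```bash
python3 -m pendant '[[[1.1,-9.4,-1.6],[0.1,0.012,0],255],[[2.2,-18.6,-2.2],[0.2,0.024,0],255],[[3.3,-27.7,-3.6],[0.3,0.036,0],255],[[4.4,-36.7,-6],[0.4,0.047,0],255],[[5.4,-45.3,-9.3],[0.5,0.059,0],255]]'
python3 - <<'E'
from h import *
s=observe(); print(s["joint_positions"].round(2)); v=s["eef_pos"]-DC; print("x",v@AX,"al",np.arctan2(-(v@LY),v[2]),"r",np.hypot(v@LY,v[2])); arc(.1,5,.003)
im,ci=snap("scene","pics/e_s2.png")
E
```

```text
time: 3.93
eef_pos: [0.5602, 0.1628, 0.2046]
tcp_rot: [0.754, -0.568, -0.243, -0.222]
wrist_force: [-12.7, -7.3, 21.1]
gripper_width: 0.0001
[-0.   -0.34  2.28  0.49  0.58 -1.93]
x -0.002693632952778727 al 0.33005629266146397 r 0.0946635950369171
[0.9, -7.5, -6.2] [0.099, 0.012, 0.0]
[1.9, -15.6, -10.5] [0.199, 0.024, 0.0]
[2.8, -23.2, -15.5] [0.298, 0.036, 0.0]
[3.6, -30.2, -21.3] [0.397, 0.047, 0.0]
[4.4, -36.7, -27.7] [0.496, 0.059, 0.0]
```

```bash
python3 - <<'E'
from h import *
arc(.1,4,-.002)
E
python3 -m pendant '[[[0.9,-8.5,-2.2],[0.1,0.012,0],255],[[1.9,-17,-6],[0.2,0.024,0],255],[[2.8,-25,-11],[0.3,0.036,0],255],[[2.8,-25,-11],[0.3,0.036,0],255]]'
python3 - <<'E'
from h import *
s=observe(); print(s["joint_positions"].round(2)); v=s["eef_pos"]-DC; print("x",v@AX,"al",np.arctan2(-(v@LY),v[2]),"r",np.hypot(v@LY,v[2])); 
im,ci=snap("scene","pics/e_s3.png"); crop(im,270,130,390,250,5,"pics/e_s3z.png")
E
```

```text
[1.1, -9.5, -1.9] [0.099, 0.012, 0.0]
[2.1, -17.9, -6.6] [0.199, 0.024, 0.0]
[3.1, -25.8, -12.0] [0.298, 0.036, 0.0]
[3.9, -33.1, -18.3] [0.397, 0.047, 0.0]
time: 4.32
eef_pos: [0.5624, 0.132, 0.1872]
tcp_rot: [0.835, -0.455, -0.189, -0.246]
wrist_force: [4.4, -10.8, 11.9]
gripper_width: -0.0003
[-0.28 -0.25  2.3   1.    0.81 -2.38]
x -0.004100611079655032 al 0.7059496040887291 r 0.09492050104296787
```

View pics/e_s3z.png

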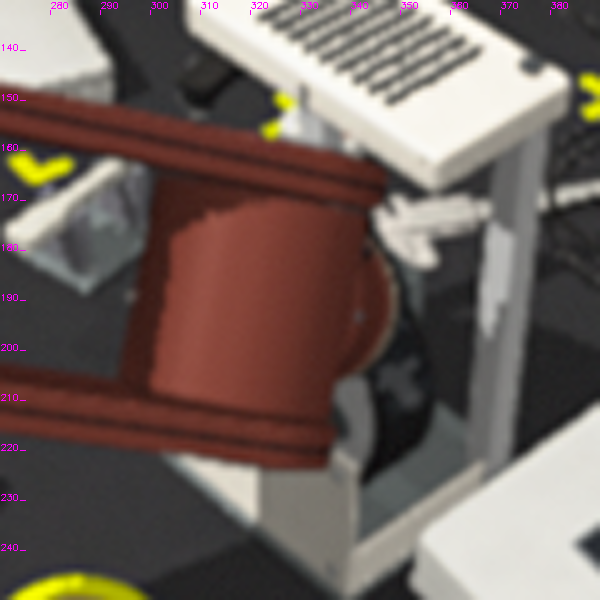

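```bash
python3 -m pendant '[[[1,-8,9],[0,0,0],255],[[2,-16,19],[0,0,0],255]]'
python3 - <<'E'
from h import *
im,ci=snap("wrist","pics/f_w.png"); s=observe()
go(*rim(.15,.14)); go(*rim(.45,.135))
E
```

```text
time: 4.53
eef_pos: [0.5586, 0.1217, 0.2018]
tcp_rot: [0.837, -0.456, -0.187, -0.238]
wrist_force: [0.2, -0.6, -0.5]
gripper_width: 0.0
d mm [-3.5 51.6 48.9] turn [-0.383 -0.07  -0.004]
d mm [ 1.  14.1 32. ] turn [-0.085 -0.034 -0.008]
```

View pics/f_w.png

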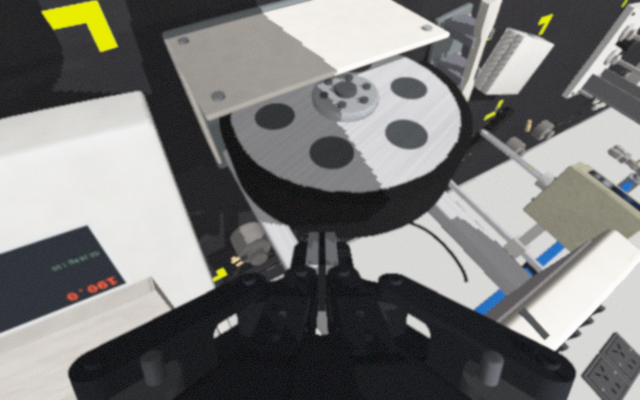

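Run:
```python
from h import *
s=observe()
for a,r in ((.4,.128),(.27,.128),(.15,.128),(.03,.128),(-.07,.128)): go(*rim(a,r),s)
```

```text
d mm [-0.  22.9 28.3] turn [-0.135 -0.04  -0.007]
d mm [-1.9 38.5 33.8] turn [-0.264 -0.056 -0.006]
d mm [-3.7 53.4 37. ] turn [-0.383 -0.07  -0.004]
d mm [-5.5 68.6 38.4] turn [-0.502 -0.085 -0.003]
d mm [-7.  81.3 38.1] turn [-0.601 -0.097 -0.002]
```

```bash
python3 -m pendant '[[[0,20,26],[-0.12,-0.04,-0.007],255],[[-2,38,34],[-0.24,-0.056,-0.006],255],[[-4,53,37],[-0.36,-0.07,-0.004],255],[[-5.5,68.6,38],[-0.48,-0.085,-0.003],255],[[-7,81,38],[-0.6,-0.097,-0.002],255]]'
python3 - <<'E'
from h import *
im,ci=snap("scene","pics/f_s.png"); crop(im,270,130,390,250,5,"pics/f_sz.png")
s=observe()
for a,r in ((-.2,.128),(-.3,.128),(-.4,.128),(-.52,.125),(-.65,.115)): go(*rim(a,r),s)
E
```

```text
time: 5.0
eef_pos: [0.551, 0.1934, 0.237]
tcp_rot: [0.709, -0.621, -0.262, -0.205]
wrist_force: [-0.5, -0.5, -0.4]
gripper_width: -0.0001
d mm [ 0.5 23.1  3.1] turn [-0.281 -0.051  0.001]
d mm [-0.9 35.4 -0. ] turn [-0.38  -0.063  0.002]
d mm [-2.4 47.4 -4.4] turn [-0.48  -0.075  0.003]
d mm [ -3.8  59.5 -13.8] turn [-0.599 -0.089  0.004]
d mm [ -4.7  67.  -30.8] turn [-0.728 -0.104  0.005]
```

View pics/f_sz.png

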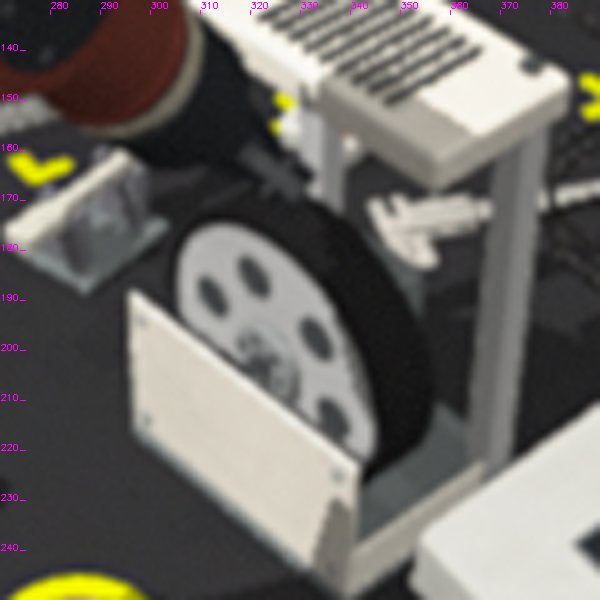

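```bash
python3 -m pendant '[[[0.5,23,2],[-0.23,-0.04,0],255],[[-0.9,35,0],[-0.35,-0.06,0.002],255],[[-2.4,47,-4],[-0.47,-0.075,0.003],255],[[-3.8,59.5,-14],[-0.6,-0.089,0.004],255],[[-4.7,66,-30],[-0.72,-0.104,0.005],255]]';python3 -m pendant '[[[0,0,0],[0,0,0],255],[[0,0,0],[0,0,0],255]]'
python3 - <<'E'
from h import *
s=observe(); print(s["joint_velocities"].round(2))
for a,r in ((-.65,.1),(-.65,.097)): go(*rim(a,r),s)
E
```

```text
time: 5.47
eef_pos: [0.5479, 0.2607, 0.2096]
tcp_rot: [-0.54, 0.76, 0.325, 0.159]
wrist_force: [0.4, -0.1, -0.5]
gripper_width: 0.0002
time: 5.63
eef_pos: [0.5437, 0.2594, 0.2007]
tcp_rot: [-0.541, 0.762, 0.322, 0.151]
wrist_force: [-0.1, -1.0, -1.3]
gripper_width: -0.0001
[-0.06 -0.09 -0.01  0.03 -0.01 -0.02]
d mm [ 3.4 -6.3 -6.1] turn [-0.268 -0.056  0.004]
d mm [ 3.6 -8.1 -8.5] turn [-0.268 -0.056  0.004]
```

```bash
python3 -m pendant '[[[3,0,0],[-0.12,-0.025,0],255],[[3,-4,-1],[-0.24,-0.05,0],255],[[3,-5,-2],[-0.268,-0.056,0.004],255],[[3,-5,-2],[-0.268,-0.056,0.004],255]]'
python3 - <<'E'
from h import *
s=observe(); print(s["joint_velocities"].round(2))
for a,r in ((-.65,.0955),(-.65,.093)): go(*rim(a,r),s)
v=s["eef_pos"]-DC; print("x",v@AX,"al",np.arctan2(-(v@LY),v[2]),"r",np.hypot(v@LY,v[2]))
E
```

```text
time: 5.97
eef_pos: [0.5486, 0.2525, 0.2026]
tcp_rot: [-0.427, 0.821, 0.356, 0.13]
wrist_force: [-0.7, 0.0, -0.7]
gripper_width: 0.0005
[-0.02 -0.04  0.    0.03 -0.03 -0.  ]
d mm [ -1.2  -2.1 -11.6] turn [-0.005  0.005  0.002]
d mm [ -1.   -3.6 -13.6] turn [-0.005  0.005  0.002]
x -0.0035742493730513926 al -0.5982318075150959 r 0.10602814214271773
```

```bash
python3 -m pendant '[[[-1,-2,-8],[0,0,0],255],[[-1,-3.5,-13],[0,0,0],255],[[-1,-3.5,-13],[0,0,0],255]]'
python3 - <<'E'
from h import *
s=observe(); v=s["eef_pos"]-DC; print("x",v@AX,"al",np.arctan2(-(v@LY),v[2]),"r",np.hypot(v@LY,v[2])); arc(.1,5)
E
```

```text
time: 6.22
eef_pos: [0.5487, 0.2494, 0.1915]
tcp_rot: [-0.427, 0.82, 0.357, 0.133]
wrist_force: [-0.1, 1.5, 0.6]
gripper_width: 0.0001
x -0.003833865326491851 al -0.6371124307105683 r 0.09522566867181664
[0.9, -7.9, 5.3] [0.099, 0.012, 0.0]
[1.9, -16.2, 9.7] [0.199, 0.024, 0.0]
[3.0, -25.0, 13.3] [0.298, 0.036, 0.0]
[4.1, -34.0, 16.0] [0.397, 0.047, 0.0]
[5.2, -43.3, 17.8] [0.496, 0.059, 0.0]
```

```bash
python3 -m pendant '[[[0,-1.6,-2.2],[0,0,0],255],[[0.9,-9.3,3],[0.1,0.012,0],255],[[1.9,-17.4,7.2],[0.2,0.024,0],255],[[3,-26,10.6],[0.3,0.036,0],255],[[4.1,-34.5,13.2],[0.4,0.047,0],255]]'
python3 - <<'E'
from h import *
s=observe(); v=s["eef_pos"]-DC; print("x",v@AX,"al",np.arctan2(-(v@LY),v[2]),"r",np.hypot(v@LY,v[2])); arc(.1,5,.0015)
im,ci=snap("scene","pics/g_s.png"); crop(im,270,130,390,250,5,"pics/g_sz.png")
E
```

```text
time: 6.63
eef_pos: [0.554, 0.216, 0.2078]
tcp_rot: [-0.591, 0.72, 0.315, 0.184]
wrist_force: [0.5, -0.4, 0.0]
gripper_width: 0.0001
x -0.0024848441410644045 al -0.24170901132856398 r 0.09561178239344947
[1.1, -9.5, 0.3] [0.099, 0.012, 0.0]
[2.2, -18.8, 1.2] [0.199, 0.024, 0.0]
[3.4, -28.2, 1.1] [0.298, 0.036, 0.0]
[4.5, -37.5, 0.1] [0.397, 0.047, 0.0]
[5.6, -46.6, -1.8] [0.496, 0.059, 0.0]
```

View pics/g_sz.png

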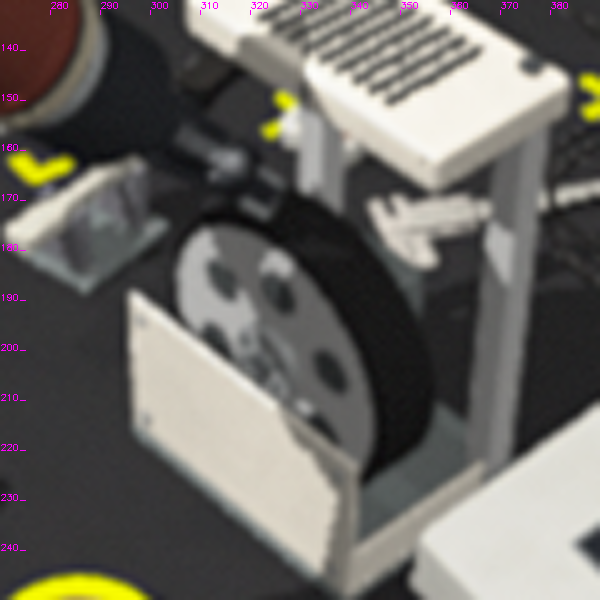

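```bash
python3 -m pendant '[[[1.1,-9.4,-0.2],[0.1,0.012,0],255],[[2.2,-18.7,0.7],[0.2,0.024,0],255],[[3.4,-28.2,0.6],[0.3,0.036,0],255],[[4.5,-37.5,-0.4],[0.4,0.047,0],255],[[5.6,-46.6,-2.3],[0.5,0.059,0],255]]'
python3 - <<'E'
from h import *
s=observe(); v=s["eef_pos"]-DC; print("x",v@AX,"al",np.arctan2(-(v@LY),v[2]),"r",np.hypot(v@LY,v[2])); arc(.1,5,0)
im,ci=snap("wrist","pics/h_w.png");
E
```

```text
time: 7.1
eef_pos: [0.5599, 0.1755, 0.2082]
tcp_rot: [0.72, -0.604, -0.261, -0.221]
wrist_force: [-2.8, -2.7, 14.0]
gripper_width: 0.0001
x -0.0014829793857191974 al 0.19134508895091465 r 0.09489549660694638
[1.1, -9.1, -2.3] [0.099, 0.012, 0.0]
[2.1, -18.0, -5.4] [0.199, 0.024, 0.0]
[3.2, -26.5, -9.5] [0.298, 0.036, 0.0]
[4.1, -34.6, -14.4] [0.397, 0.047, 0.0]
[5.0, -42.2, -20.1] [0.496, 0.059, 0.0]
```

View pics/h_w.png

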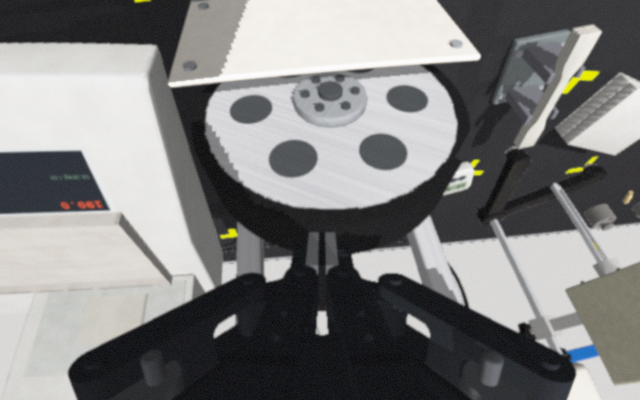

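```bash
python3 -m pendant '[[[1.1,-9.3,-1.5],[0.1,0.012,0],255],[[2.1,-18.3,-4.6],[0.2,0.024,0],255],[[3.2,-26.9,-8.6],[0.3,0.036,0],255],[[4.1,-35.1,-13.4],[0.4,0.047,0],255],[[4.4,-37.5,-15],[0.43,0.05,0],255]]'
python3 - <<'E'
from h import *
s=observe(); print(s["joint_positions"].round(2)); v=s["eef_pos"]-DC; print("x",v@AX,"al",np.arctan2(-(v@LY),v[2]),"r",np.hypot(v@LY,v[2]))
im,ci=snap("wrist","pics/i_w.png");
E
```

```text
time: 7.57
eef_pos: [0.5636, 0.1342, 0.1893]
tcp_rot: [0.839, -0.443, -0.189, -0.254]
wrist_force: [2.6, -3.2, 2.2]
gripper_width: 0.0
[-0.29 -0.25  2.31  1.04  0.81 -2.41]
x -0.002700492721764887 al 0.675237987548072 r 0.09523481587523863
```

View pics/i_w.png

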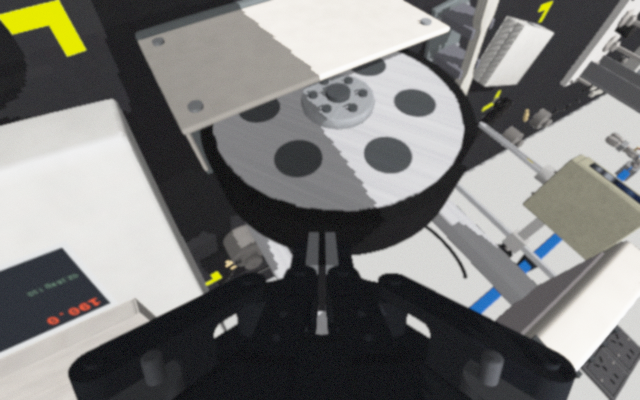

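```bash
python3 -m pendant '[[[1,-8,9],[0,0,0],255],[[2,-16,19],[-0.1,-0.01,0],255]]'
python3 - <<'E'
from h import *
a=cv2.imread("pics/i_w.png"); b=cv2.imread("pics/h_w.png"); 
f=lambda im:cv2.resize(np.clip(((im/255.)**.45)*255,0,255).astype(np.uint8)[50:265,180:490],None,fx=1.6,fy=1.6,interpolation=2)
cv2.imwrite("pics/j.png",np.vstack([f(a),f(b)])[:600*2])
print(np.vstack([f(a),f(b)]).shape)
E
```

```text
time: 7.78
eef_pos: [0.5597, 0.1193, 0.1998]
tcp_rot: [0.816, -0.486, -0.198, -0.242]
wrist_force: [-0.6, 0.0, -0.4]
gripper_width: 0.0001
(688, 496, 3)
```

Run:
```python
from h import *
im=cv2.imread("pics/j.png"); cv2.imwrite("pics/j2.png",cv2.resize(im,(432,600)) if im.shape[0]>700 else im)
s=observe()
for a,r in ((.4,.128),(.27,.128),(.15,.128),(.03,.128),(-.07,.128)): go(*rim(a,r),s)
```

```text
d mm [ 0.5 24.2 33.1] turn [-0.064 -0.028  0.01 ]
d mm [-1.4 39.8 38.6] turn [-0.193 -0.043  0.011]
d mm [-3.2 54.7 41.8] turn [-0.312 -0.057  0.012]
d mm [-5.  69.9 43.2] turn [-0.432 -0.07   0.013]
d mm [-6.5 82.6 42.9] turn [-0.531 -0.081  0.014]
```

View pics/j2.png

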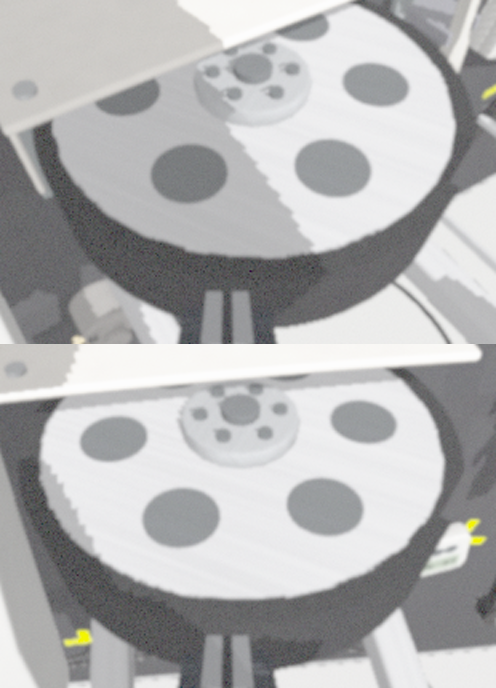

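```bash
python3 -m pendant '[[[0,20,30],[-0.1,-0.03,0.01],255],[[-2,39,38],[-0.2,-0.043,0.01],255],[[-4,54,42],[-0.31,-0.057,0.012],255],[[-5.5,70,43],[-0.42,-0.07,0.013],255],[[-7,82,43],[-0.54,-0.081,0.014],255]]'
python3 - <<'E'
from h import *
s=observe()
for a,r in ((-.2,.128),(-.3,.128),(-.4,.128),(-.52,.125),(-.65,.112)): go(*rim(a,r),s)
E
```

```text
time: 8.2
eef_pos: [0.5526, 0.194, 0.2427]
tcp_rot: [0.696, -0.634, -0.271, -0.201]
wrist_force: [-0.7, -0.6, -0.8]
gripper_width: -0.0
d mm [-1.4 24.3 -2.2] turn [-0.246 -0.043 -0.004]
d mm [-2.8 36.6 -5.4] turn [-0.346 -0.055 -0.003]
d mm [-4.3 48.5 -9.8] turn [-0.445 -0.067 -0.002]
d mm [ -5.7  60.7 -19.2] turn [-0.564 -0.081 -0.001]
d mm [ -6.4  66.3 -38.5] turn [-0.693 -0.097 -0.001]
```

```bash
python3 -m pendant '[[[-1,18,-1],[-0.17,-0.03,0],255],[[-2.5,33,-5],[-0.29,-0.05,0],255],[[-4,46,-9],[-0.41,-0.062,0],255],[[-5.7,58,-15],[-0.53,-0.075,0],255],[[-5,66,-26],[-0.65,-0.09,0],255]]';python3 -m pendant '[[[0,0,0],[-0.1,-0.01,0],255],[[0,0,0],[-0.1,-0.01,0],255],[[0,0,0],[-0.1,-0.01,0],255]]'
python3 - <<'E'
from h import *
s=observe(); print(s["joint_velocities"].round(2))
for a,r in ((-.65,.0955),(-.65,.093)): go(*rim(a,r),s)
E
```

```text
time: 8.62
eef_pos: [0.5489, 0.2619, 0.2189]
tcp_rot: [-0.512, 0.776, 0.335, 0.152]
wrist_force: [0.3, -0.2, -0.8]
gripper_width: 0.0
time: 8.87
eef_pos: [0.5467, 0.2604, 0.2134]
tcp_rot: [-0.474, 0.8, 0.342, 0.134]
wrist_force: [0.0, 1.2, -0.1]
gripper_width: 0.0001
[-0.04 -0.05  0.    0.02 -0.01 -0.01]
d mm [  0.7 -10.  -22.3] turn [-0.106 -0.029  0.001]
d mm [  0.9 -11.5 -24.3] turn [-0.106 -0.029  0.001]
```

```bash
python3 -m pendant '[[[1,-4,-8],[-0.1,-0.03,0],255],[[1,-8,-17],[-0.1,-0.03,0],255],[[1,-11,-24],[-0.1,-0.03,0],255],[[1,-12.5,-26],[-0.1,-0.03,0],255],[[1,-12.5,-26],[-0.1,-0.03,0],255]]'
python3 - <<'E'
from h import *
s=observe(); v=s["eef_pos"]-DC; print("x",v@AX,"al",np.arctan2(-(v@LY),v[2]),"r",np.hypot(v@LY,v[2])); arc(.1,5,.001)
E
```

```text
time: 9.28
eef_pos: [0.5498, 0.2485, 0.1917]
tcp_rot: [-0.43, 0.819, 0.356, 0.132]
wrist_force: [-4.7, 5.5, 7.8]
gripper_width: 0.0002
x -0.002853342719706293 al -0.6274838643333969 r 0.09473132359527155
[1.0, -8.4, 4.3] [0.099, 0.012, 0.0]
[2.0, -16.6, 8.6] [0.199, 0.024, 0.0]
[3.0, -25.3, 12.1] [0.298, 0.036, 0.0]
[4.1, -34.2, 14.6] [0.397, 0.047, 0.0]
[5.2, -43.4, 16.3] [0.496, 0.059, 0.0]
```

```bash
python3 -m pendant '[[[1,-8.4,4.3],[0.1,0.012,0],255],[[2,-16.6,8.6],[0.2,0.024,0],255],[[3,-25.3,12],[0.3,0.036,0],255],[[4,-34.2,14],[0.4,0.047,0],255],[[5,-43.4,15.5],[0.5,0.059,0],255]]'
python3 - <<'E'
from h import *
s=observe(); v=s["eef_pos"]-DC; print("x",v@AX,"al",np.arctan2(-(v@LY),v[2]),"r",np.hypot(v@LY,v[2])); arc(.1,5,.001)
im,ci=snap("wrist","pics/k_w.png");
E
```

```text
time: 9.7
eef_pos: [0.556, 0.204, 0.21]
tcp_rot: [-0.629, 0.689, 0.302, 0.195]
wrist_force: [-0.7, 0.0, -1.2]
gripper_width: -0.0002
x -0.0019368104312459885 al -0.11205285947354404 r 0.09559169489594403
[1.1, -9.5, -0.4] [0.099, 0.012, 0.0]
[2.2, -18.9, -0.8] [0.199, 0.024, 0.0]
[3.4, -28.2, -2.1] [0.298, 0.036, 0.0]
[4.4, -37.3, -4.3] [0.397, 0.047, 0.0]
[5.5, -46.1, -7.4] [0.496, 0.059, 0.0]
```

View pics/k_w.png

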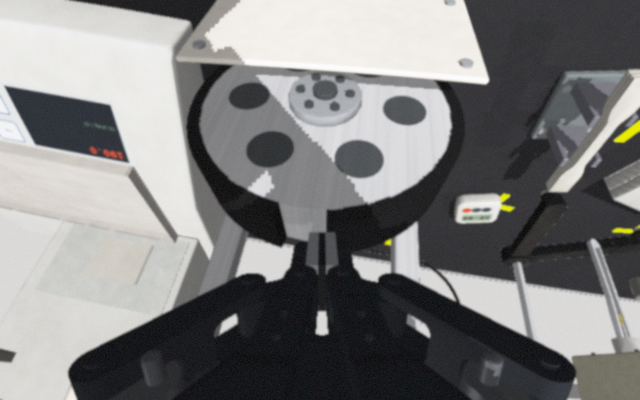

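The slot is now visible at about (305,222) in the wrist view, next to the fingertips. I'll back off without disturbing it and measure.

```bash
python3 -m pendant '[[[0,0,12],[0,0,0],255],[[0,0,25],[0,0,0],255],[[-20,-2,35],[0,0,0],255],[[-50,-6,45],[0,0,0],255],[[-50,-6,45],[0,0,0],255]]'; python3 -m pendant '[[[0,0,0],[0.09,0,0],255],[[0,0,0],[0.09,0,0],255],[[0,0,0],[0.09,0,0],255]]';  python3 - <<'E'
from h import *
im,ci=snap("wrist","pics/l_w.png"); np.save("ci_l.npy",ci,allow_pickle=True); crop(im,190,30,480,260,2,"pics/l_wz.png")
im,_=snap("scene","pics/l_s.png"); crop(im,270,130,390,250,5,"pics/l_sz.png")
im,_=snap("top","pics/l_t.png"); 
print(observe()["joint_velocities"].round(2)); go(*rim(0,.15))
E
```

```text
time: 10.17
eef_pos: [0.5015, 0.1977, 0.2527]
tcp_rot: [-0.627, 0.693, 0.301, 0.192]
wrist_force: [0.9, -0.4, 0.2]
gripper_width: 0.0001
time: 10.42
eef_pos: [0.5036, 0.197, 0.25]
tcp_rot: [-0.657, 0.665, 0.291, 0.204]
wrist_force: [0.1, 0.5, 0.1]
gripper_width: -0.0001
[ 0.    0.01 -0.    0.02 -0.   -0.01]
d mm [50.7 -4.8 15.8] turn [0.053 0.02  0.005]
```

View pics/l_wz.png

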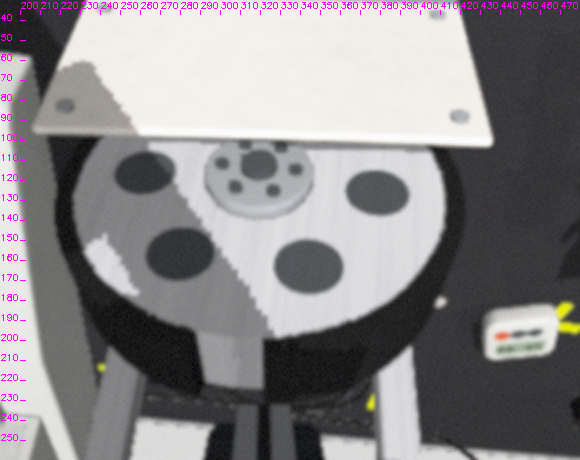

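View pics/l_sz.png

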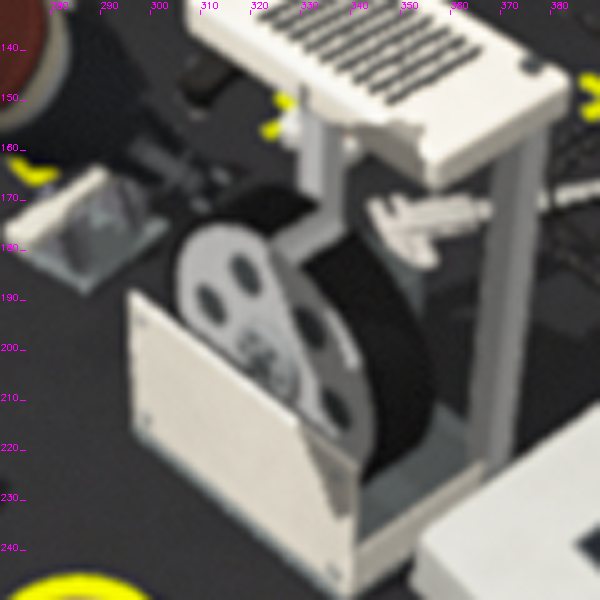

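```bash
cat >> h.py <<'E'
def onx(n,uv,xd,ci=None):
    o,v=ray(n,uv,ci); k=((DC+xd*AX-o)@AX)/(v@AX); P=o+v*k[:,None]-DC
    y,z=P@LY,P[:,2]; return np.c_[y*1000,z*1000,np.hypot(y,z)*1000,np.degrees(np.arctan2(-y,z))].round(1)
E
python3 - <<'E'
from h import *
ci=np.load("ci_l.npy",allow_pickle=True).item()
print(onx("wrist",[[292.5,223.5],[322,225.5]],.02,ci)); print(onx("wrist",[[287,196],[322,199]],-.02,ci))
im=cv2.imread("pics/l_w.png"); crop(im,265,180,345,240,9,"pics/l_wzz.png")
im=cv2.imread("pics/l_s.png"); crop(im,310,155,350,195,14,"pics/l_szz.png")
E
```

```text
[[-19.   82.7  84.9  13. ]
 [  6.   83.3  83.5  -4.1]]
[[-19.6  80.9  83.2  13.6]
 [  6.2  82.2  82.4  -4.3]]
```

View pics/l_wzz.png

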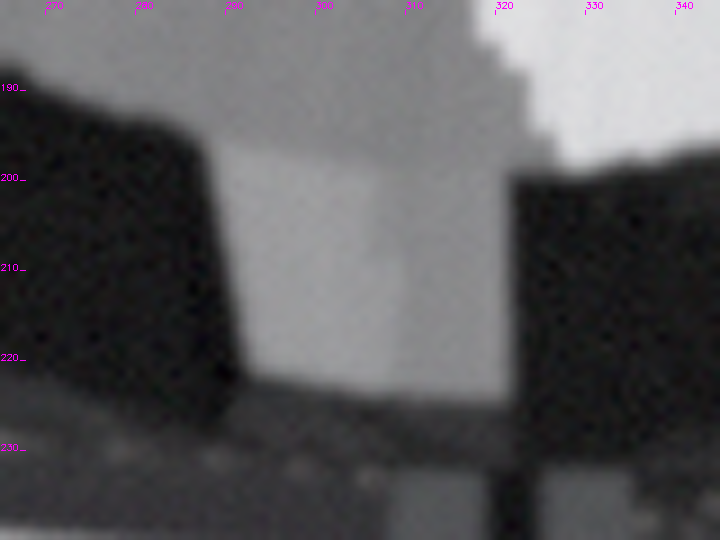

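View pics/l_szz.png

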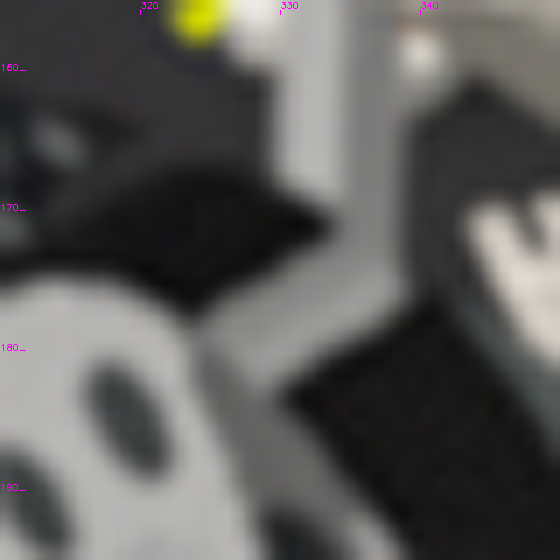

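Run:
```python
from h import *
go(*rim(-.4,.13,-.03)); go(*rim(-.4,.104))
```

```text
d mm [ 19.9  42.5 -14.5] turn [-0.344 -0.027  0.003]
d mm [ 45.9  35.4 -38.5] turn [-0.344 -0.027  0.003]
```

```bash
python3 -m pendant '[[[8,20,-4],[-0.12,-0.01,0],255],[[20,42,-14],[-0.24,-0.02,0],255],[[34,40,-22],[-0.34,-0.027,0.003],255],[[46,38,-30],[-0.34,-0.027,0.003],255],[[46,37,-33],[-0.34,-0.027,0.003],255]]'; python3 -m pendant '[[[0,0,0],[0,0,0],255],[[0,0,0],[0,0,0],255]]'
python3 - <<'E'
from h import *
print(observe()["joint_velocities"].round(2)); go(*rim(-.4,.0955)); go(*rim(-.4,.092));
E
```

```text
time: 10.98
eef_pos: [0.5498, 0.2368, 0.2133]
tcp_rot: [-0.531, 0.764, 0.332, 0.156]
wrist_force: [-0.6, 0.0, -0.6]
gripper_width: -0.0003
time: 11.15
eef_pos: [0.549, 0.2348, 0.216]
tcp_rot: [-0.532, 0.763, 0.331, 0.158]
wrist_force: [0.8, -0.8, 0.4]
gripper_width: -0.0002
[-0.01 -0.04  0.    0.   -0.   -0.  ]
d mm [  0.8  -4.9 -13. ] turn [-0.006 -0.001 -0.001]
d mm [  1.   -6.3 -16.2] turn [-0.006 -0.001 -0.001]
```

```bash
python3 -m pendant '[[[1,-3,-8],[0,0,0],255],[[1,-5,-13],[0,0,0],255],[[1,-6.3,-16.5],[0,0,0],255],[[1,-6.3,-16.5],[0,0,0],255]]';  python3 - <<'E'
from h import *
s=observe(); v=s["eef_pos"]-DC; print("x",v@AX,"al",np.arctan2(-(v@LY),v[2]),"r",np.hypot(v@LY,v[2])); arc(-.028,3,0)
E
```

```text
time: 11.48
eef_pos: [0.5515, 0.2294, 0.2027]
tcp_rot: [-0.532, 0.762, 0.332, 0.161]
wrist_force: [-2.7, 2.9, 7.1]
gripper_width: 0.0004
x -0.0034328977939999243 al -0.39387077206848775 r 0.09501066429414332
[-0.3, 2.4, -1.1] [-0.028, -0.003, -0.0]
[-0.6, 4.8, -2.2] [-0.056, -0.007, -0.0]
[-0.9, 7.2, -3.4] [-0.083, -0.01, -0.0]
```

```bash
python3 -m pendant '[[[-0.3,2.4,-1.1],[-0.028,-0.003,0],255],[[-0.6,4.8,-2.2],[-0.056,-0.007,0],255],[[-0.9,7.2,-3.4],[-0.083,-0.01,0],255],[[-0.9,7.2,-3.4],[-0.083,-0.01,0],255],[[-0.9,7.2,-3.4],[-0.083,-0.01,0],255]]';  python3 - <<'E'
from h import *
s=observe(); v=s["eef_pos"]-DC; print("x",v@AX,"al",np.arctan2(-(v@LY),v[2]),"r",np.hypot(v@LY,v[2]))
im,ci=snap("wrist","pics/m_w.png"); np.save("ci_m.npy",ci,allow_pickle=True); crop(im,260,140,400,250,5,"pics/m_wz.png")
E
```

```text
time: 11.9
eef_pos: [0.5506, 0.2372, 0.1992]
tcp_rot: [-0.498, 0.782, 0.342, 0.15]
wrist_force: [-0.5, 2.7, 5.2]
gripper_width: 0.0002
x -0.003338393164870034 al -0.4844589016105061 r 0.09509417558959098
```

View pics/m_wz.png

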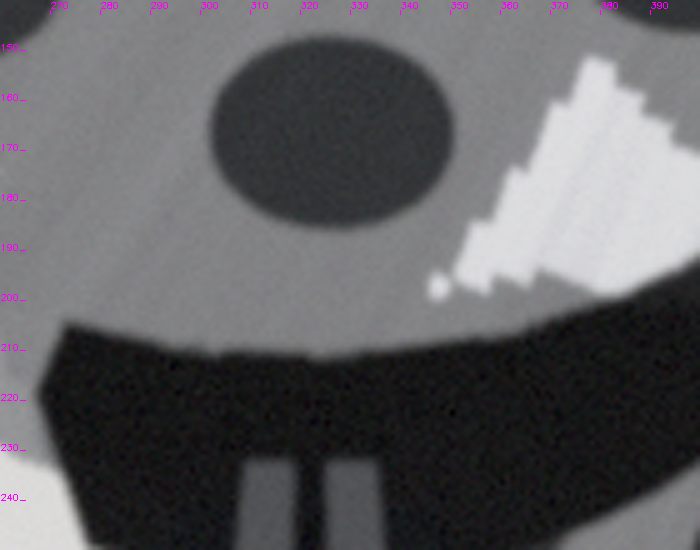

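```bash
python3 -m pendant '[[[0,5,12],[0,0,0],255],[[-5,5,25],[0.06,0,0],255],[[-30,-10,32],[0.18,0.02,0],255],[[-50,-30,40],[0.3,0.03,0],255],[[-60,-45,45],[0.42,0.04,0],255]]'; python3 -m pendant '[[[0,0,0],[0.05,0,0],255],[[0,0,0],[0.05,0,0],255]]';  python3 - <<'E'
from h import *
im,ci=snap("wrist","pics/n_w.png"); np.save("ci_n.npy",ci,allow_pickle=True); crop(im,270,170,350,240,9,"pics/n_wz.png")
im,_=snap("scene","pics/n_s.png"); crop(im,310,155,350,195,14,"pics/n_sz.png")
print(observe()["joint_velocities"].round(2)); go(*rim(0,.15))
E
```

```text
time: 12.37
eef_pos: [0.4906, 0.1948, 0.2406]
tcp_rot: [-0.647, 0.676, 0.295, 0.196]
wrist_force: [0.1, -1.7, -1.0]
gripper_width: 0.0003
time: 12.53
eef_pos: [0.4918, 0.1926, 0.2409]
tcp_rot: [0.662, -0.661, -0.289, -0.205]
wrist_force: [0.3, -0.4, -0.5]
gripper_width: -0.0003
[ 0.03  0.04 -0.02 -0.01  0.    0.01]
d mm [62.2 -0.5 25. ] turn [0.042 0.016 0.005]
```

View pics/n_wz.png

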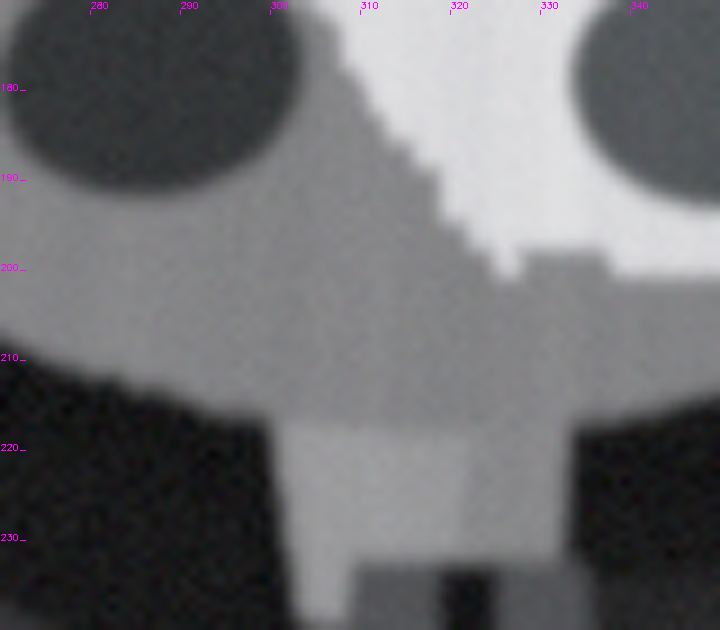

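View pics/n_sz.png

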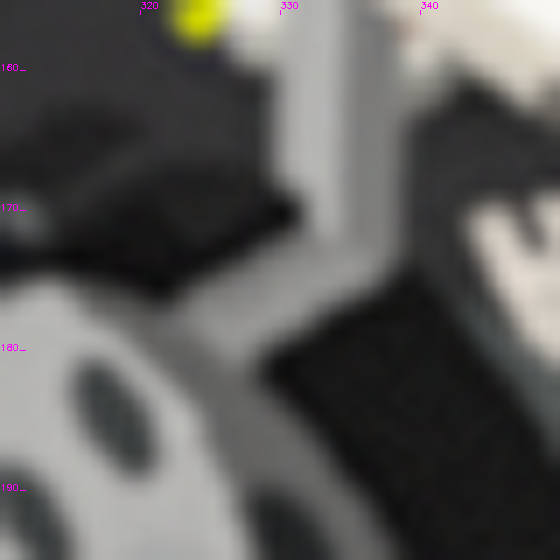

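Run:
```python
from h import *
ci=np.load("ci_n.npy",allow_pickle=True).item()
print(onx("wrist",[[299.5,217],[333,217.5]],-.02,ci)); 
print("mouth? scene front mouth corners", onx("scene",[[320.8,177],[328.2,182.3]],-.02))
print("before", onx("scene",[[322.8,177.2],[330.2,183]],-.02))
# shield corners in this frame for check
im=cv2.imread("pics/n_w.png"); crop(im,170,60,500,260,2,"pics/n_wf.png")
```

```text
[[-12.5  82.   82.9   8.7]
 [ 12.6  81.5  82.5  -8.8]]
mouth? scene front mouth corners [[ 13.5  82.3  83.4  -9.3]
 [-16.1  82.5  84.1  11. ]]
before [[  5.5  86.7  86.9  -3.6]
 [-23.9  85.1  88.4  15.7]]
```

View pics/n_wf.png

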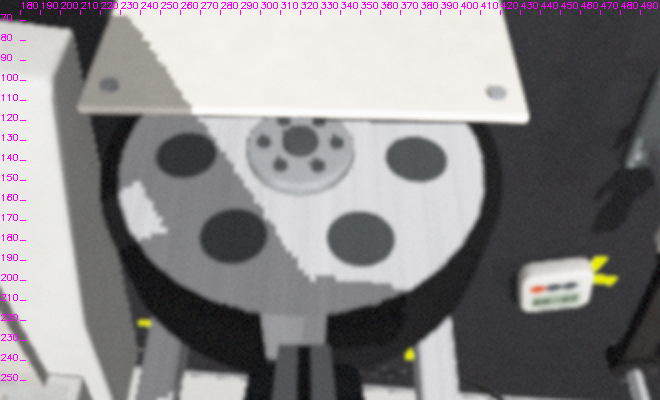

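Run:
```python
from h import *
ci=np.load("ci_n.npy",allow_pickle=True).item()
P=onz("wrist",[[206.5,114.5],[433,121]],.115,ci); d=P[0]-P[1]; yaw=np.arctan2(d[1],d[0])+np.pi/2; m=P.mean(0);print(P.round(4),np.linalg.norm(d),np.degrees(yaw)); print("DC",m+.045*np.array([np.cos(yaw),np.sin(yaw),0]))
# wheel-edge alu rim extremes at front face: left/right at y
print(onx("wrist",[[228,145],[413,152],[317.5,140.5]],-.02,ci))
```

```text
[[0.526  0.0923 0.115 ]
 [0.5052 0.2818 0.115 ]] 0.19059810813674793 6.286892188468517
DC [0.56033011 0.19198708 0.115     ]
[[-82.2  11.5  83.   82.1]
 [ 81.1  14.3  82.3 -80. ]
 [ -2.7   3.7   4.6  35.6]]
```

```bash
cat > fitc.py <<'E'
from h import *
def circ(imf,ci,xd=-.02,show=None):
    g=cv2.cvtColor(cv2.imread(imf),cv2.COLOR_BGR2GRAY) if isinstance(imf,str) else cv2.cvtColor(imf,cv2.COLOR_BGR2GRAY)
    pts=[]
    angs=np.radians(np.r_[np.arange(-84,-14,2),np.arange(16,85,2)])
    rr=np.arange(.074,.0885,.00025); c=ci
    for a in angs:
        W=DC+xd*AX+np.array([r*(-np.sin(a)*LY+np.cos(a)*np.array([0,0,1])) for r in rr])
        uv=proj("wrist",W,c).astype(np.float32); I=cv2.remap(g.astype(np.float32),uv[:,0].copy(),uv[:,1].copy(),1).ravel()
        I=cv2.GaussianBlur(I[None],(0,0),2).ravel(); d=np.diff(I); k=d.argmin()
        if d[k]<-2: pts.append([-rr[k]*np.sin(a)*1000,rr[k]*np.cos(a)*1000])
    P=np.array(pts); 
    for _ in range(4):
        A=np.c_[2*P,np.ones(len(P))]; x=np.linalg.lstsq(A,(P**2).sum(1),rcond=None)[0]; r=np.sqrt(x[2]+x[0]**2+x[1]**2); e=np.hypot(*(P-x[:2]).T)-r; P=P[np.abs(e)<max(.6,2*e.std())]
    return x[:2],r,len(P),e.std()
if __name__=="__main__":
    for f in "nl": print(circ(f"pics/{f}_w.png",np.load(f"ci_{f}.npy",allow_pickle=True).item()))
E
python3 fitc.py
```

```text
(array([-0.63558476,  0.74998548]), np.float64(81.52409974864881), 68, np.float64(0.2451653164144298))
(array([-0.63132338,  0.8572503 ]), np.float64(81.22184017349242), 69, np.float64(0.2728770860692073))
```

```bash
sed -i 's/^YAW=.*/&; DC=np.array([.5593,.1930,.1157])/' h.py
python3 - <<'E'
from h import *
go(np.array([.478,.4185,.16]),goal(30,np.radians(16.4)))
E
```

```text
d mm [-14. 225. -80.] turn [0.006 0.191 0.168]
```

```bash
python3 -m pendant '[[[-8,40,-5],[0,0.06,0.05],0],[[-14,80,-15],[0,0.12,0.1],0],[[-14,120,-35],[0,0.19,0.168],0],[[-14,160,-55],[0,0.19,0.168],0],[[-14,200,-75],[0,0.19,0.168],0]]' 30; python3 -m pendant '[[[0,22,-8],[0,0,0],0],[[0,22,-8],[0,0,0],0],[[0,22,-8],[0,0,0],0]]';  python3 - <<'E'
from h import *
print(observe()["joint_velocities"].round(2))
im,ci=snap("wrist","pics/o_w.png"); np.save("ci_o.npy",ci,allow_pickle=True)
go(np.array([.478,.4185,.16]),goal(30,np.radians(16.4)))
E
```

```text
time: 13.05
eef_pos: [0.4785, 0.3892, 0.1677]
tcp_rot: [0.7, -0.651, -0.28, -0.082]
wrist_force: [1.4, -0.7, 0.1]
gripper_width: 0.0604
time: 13.3
eef_pos: [0.4762, 0.4099, 0.1575]
tcp_rot: [0.7, -0.652, -0.28, -0.079]
wrist_force: [0.3, 0.7, 0.1]
gripper_width: 0.0856
[-0.04 -0.06  0.02  0.01  0.   -0.02]
d mm [1.2 9.4 1.4] turn [ 0.008 -0.002 -0.005]
```

View pics/o_w.png

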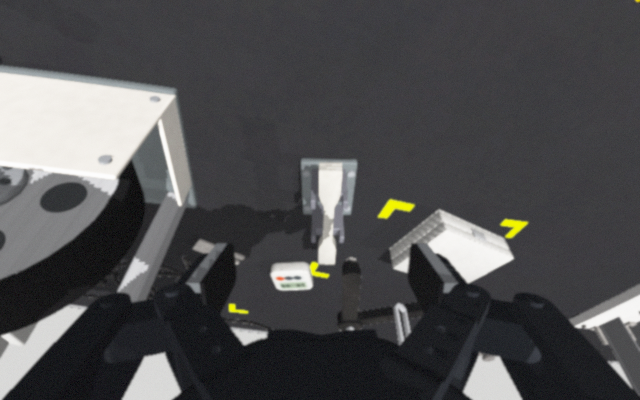

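```bash
cat > barfit.py <<'E'
from h import *
def bar(im,ci,box,z=.057,th=165):
    x0,y0,x1,y1=box; hsv=cv2.cvtColor(im,cv2.COLOR_BGR2HSV)
    m=np.zeros(im.shape[:2],np.uint8); m[y0:y1,x0:x1]=((hsv[...,2]>th)&(hsv[...,1]<45))[y0:y1,x0:x1]
    n,l,st,ce=cv2.connectedComponentsWithStats(m,connectivity=4); k=1+st[1:,4].argmax()
    cn=max(cv2.findContours((l==k).astype(np.uint8),cv2.RETR_EXTERNAL,1)[0],key=len)[:,0]
    P=onz("wrist",cn,z,ci)[:,:2]*1000; rc=cv2.minAreaRect(P.astype(np.float32)); ys,xs=np.where(l==k); Q=onz("wrist",np.c_[xs,ys],z,ci)[:,:2]*1000
    mu=Q.mean(0); v=np.linalg.svd(Q-mu,full_matrices=False)[2][0]; v=v*np.sign(v[0]); q=(Q-mu)@v; w=(Q-mu)@np.array([-v[1],v[0]])
    print("stats",st[k],"rect",rc); print("mean",mu,"yaw",np.degrees(np.arctan2(v[1],v[0])),"len",q.min(),q.max())
    for a in range(-75,76,10):
        s=w[(q>a-4)&(q<a+4)]
        if len(s): print(a,s.min().round(1),s.max().round(1),end="; ")
    print()
    return m
if __name__=="__main__":
    im=cv2.imread("pics/o_w.png"); bar(im,np.load("ci_o.npy",allow_pickle=True).item(),(300,150,360,275)); crop(im,290,150,370,275,5,"pics/o_wz.png")
E
python3 barfit.py
```

```text
stats [ 316  162   40  103 1752] rect ((572.44775390625, 449.4678649902344), (160.1475830078125, 32.45384979248047), 16.88709831237793)
mean [553.66671028 439.20639153] yaw 15.751084554450966 len -59.31814343996358 101.0726372373195
-55 -13.0 19.5; -45 -10.4 9.7; -35 -10.3 9.5; -25 -10.2 10.1; -15 -10.1 9.4; -5 -8.1 6.3; 5 -5.0 5.1; 15 -3.7 4.3; 25 -3.5 5.0; 35 -4.2 9.4; 45 -4.0 6.0; 55 -7.0 7.5; 65 -9.1 9.2; 75 -10.2 9.7;
```

View pics/o_wz.png

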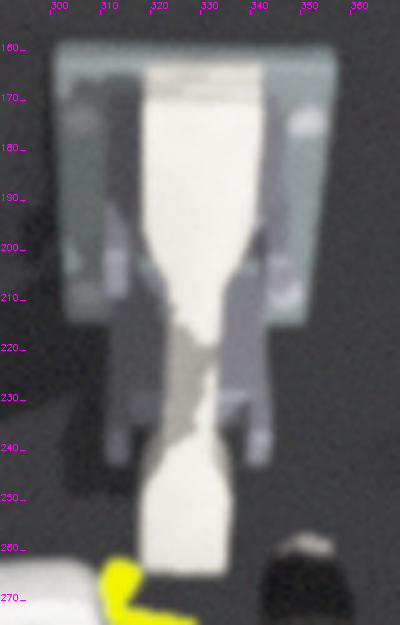

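Run:
```python
from h import *
ci=np.load("ci_o.npy",allow_pickle=True).item()
P=onz("wrist",[[317.8,170],[342.5,170],[317.3,264.7],[335.8,264.5]],.057,ci); a,b=(P[0]+P[1])/2,(P[2]+P[3])/2; d=b-a; u=d/np.linalg.norm(d); c=(a+b)/2
yaw=np.arctan2(d[1],d[0]); print(a,b,c,np.linalg.norm(d),np.degrees(yaw), np.linalg.norm(P[0]-P[1]),np.linalg.norm(P[2]-P[3]))
s=observe()
g=goal(30,yaw); y=g.as_matrix()[:,1]
for off,h in ((-.060,0),(-.060,.05)):
    hp=c+off*u; hp[2]=.051+h; print("tcp target",hp+.016*y); go(hp+.016*y,g)
```

```text
[0.50551143 0.42460445 0.057     ] [0.65208904 0.4675509  0.057     ] [0.57880024 0.44607768 0.057     ] 0.15273962160089938 16.330297900747077 0.020969461381038584 0.022652369834730113
tcp target [0.52889809 0.43145662 0.03714359]
d mm [  52.1   22.4 -121.5] turn [ 0.008 -0.002 -0.007]
tcp target [0.52889809 0.43145662 0.08714359]
d mm [ 52.1  22.4 -71.5] turn [ 0.008 -0.002 -0.007]
```

```bash
python3 -m pendant '[[[20,9,-20],[0,0,0],60],[[45,18,-45],[0.008,-0.002,-0.007],60],[[52,22,-72],[0.008,-0.002,-0.007],60],[[52,22,-72],[0.008,-0.002,-0.007],60],[[52,22,-72],[0.008,-0.002,-0.007],60]]'
python3 - <<'E'
from h import *
im,ci=snap("wrist","pics/p_w.png"); np.save("ci_p.npy",ci,allow_pickle=True)
g=goal(30,np.radians(16.33)); go(np.array([.5289,.4315,.0371]),g)
E
```

```text
time: 13.77
eef_pos: [0.5291, 0.4285, 0.0863]
tcp_rot: [0.702, -0.651, -0.276, -0.085]
wrist_force: [-0.5, -0.9, 0.2]
gripper_width: 0.0656
d mm [ -0.9   2.  -51.4] turn [-0.002  0.002  0.004]
```

View pics/p_w.png

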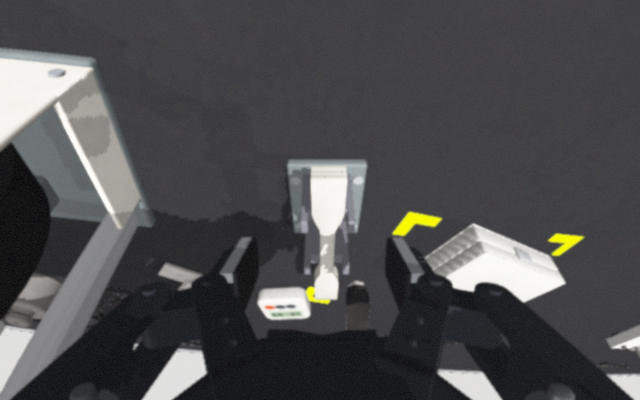

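Run:
```python
from h import *
im=cv2.imread("pics/p_w.png"); crop(im,280,150,380,310,4,"pics/p_wz.png")
```

```text
(no output)
```

View pics/p_wz.png

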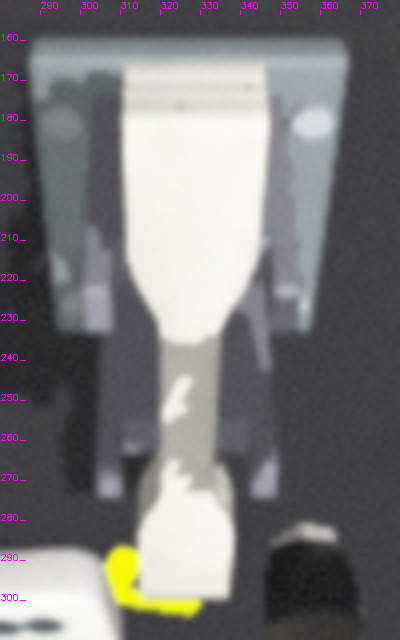

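Run:
```python
from h import *
ci=np.load("ci_p.npy",allow_pickle=True).item()
P=onz("wrist",[[310,178.3],[347,178.3],[314,299.5],[337.8,299.3]],.057,ci); a,b=(P[0]+P[1])/2,(P[2]+P[3])/2; d=b-a; u=d/np.linalg.norm(d); c=(a+b)/2
yaw=np.arctan2(d[1],d[0]); print(a,b,c,np.linalg.norm(d),np.degrees(yaw), np.linalg.norm(P[0]-P[1]),np.linalg.norm(P[2]-P[3]))
g=goal(30,yaw); y=g.as_matrix()[:,1]; hp=a+.015*u; hp[2]=.051; print(hp+.016*y); go(hp+.016*y,g)
```

```text
[0.50570841 0.42483244 0.057     ] [0.65136968 0.46702653 0.057     ] [0.57853904 0.44592949 0.057     ] 0.1516494179532555 16.154856685030936 0.02013066441029312 0.021915436806791158
[0.52780021 0.43123184 0.03714359]
d mm [ -2.    1.7 -51.4] turn [-0.002  0.002  0.001]
```

```bash
python3 -m pendant '[[[-1,2,-20],[0,0,0],60],[[-1,2,-40],[0,0,0],60],[[-1,2,-50],[0,0,0],60],[[-1,2,-50],[0,0,0],60],[[-1,2,-50],[0,0,0],60]]'
python3 - <<'E'
from h import *
g=goal(30,np.radians(16.2)); go(np.array([.5280,.4313,.0371]),g)
E
```

```text
time: 14.23
eef_pos: [0.5289, 0.4325, 0.0394]
tcp_rot: [0.703, -0.649, -0.278, -0.087]
wrist_force: [-0.2, 0.8, 0.2]
gripper_width: 0.0652
d mm [-0.9 -1.2 -2.3] turn [-0.004  0.003  0.   ]
```

Positioned within about 2 mm. I'll nudge it and close.

```bash
python3 -m pendant '[[[-1,-1,-2],[0,0,0],60],[[-1,-1,-2],[0,0,0],140],[[-1,-1,-2],[0,0,0],255],[[-1,-1,-2],[0,0,0],255],[[-1,-1,-2],[0,0,0],255]]' 30; python3 -m pendant '[[[0,0,0],[0,0,0],255],[[0,0,0],[0,0,0],255],[[0,0,0],[0,0,0],255]]' 30
python3 - <<'E'
from h import *
g=goal(30,np.radians(16.2)); go(np.array([.5280,.4313,.0371]),g)
im,ci=snap("wrist","pics/q_w.png")
E
```

```text
time: 14.65
eef_pos: [0.5281, 0.4316, 0.0368]
tcp_rot: [0.703, -0.649, -0.278, -0.087]
wrist_force: [-1.6, -1.9, 3.3]
gripper_width: 0.019
time: 14.9
eef_pos: [0.5281, 0.4316, 0.0368]
tcp_rot: [0.703, -0.649, -0.278, -0.087]
wrist_force: [-2.7, -1.6, 6.0]
gripper_width: 0.0193
d mm [-0.1 -0.3  0.3] turn [-0.004  0.003  0.001]
```

View pics/q_w.png

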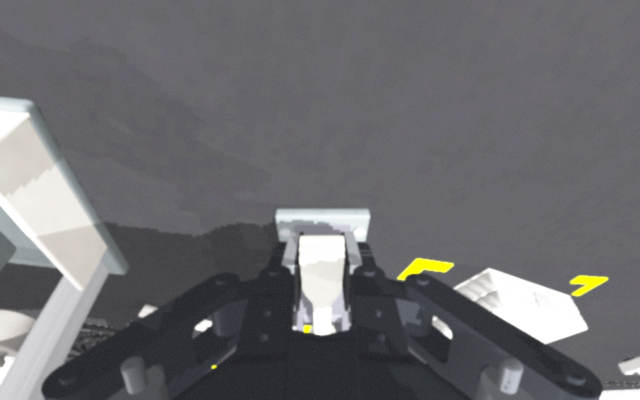

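```bash
python3 - <<'E'
from h import *
s=observe(); M=Rt(s["tcp_rot"]).as_matrix(); rel=M.T@(np.array([.5785,.4459,.051])-s["eef_pos"]); np.save("rel.npy",rel); print(rel)
E
python3 -m pendant '[[[0,0,5],[0,0,0],255],[[0,0,15],[0,0,0],255],[[0,0,30],[0,0,0],255],[[0,0,50],[0,0,0],255],[[-5,0,80],[0,0,0],255]]'
python3 - <<'E'
from h import *
rel=np.load("rel.npy"); g=goal(30); T=lambda xd,zb: (DC+xd*AX)*[1,1,0]+[0,0,zb]-g.as_matrix()@rel
print(T(-.105,.245)); go(T(-.105,.245),g)
E
```

```text
[ 0.05241544  0.01405216 -0.00028133]
time: 15.37
eef_pos: [0.5215, 0.4299, 0.1142]
tcp_rot: [0.702, -0.651, -0.276, -0.085]
wrist_force: [0.5, 0.3, -0.1]
gripper_width: 0.019
[0.40295487 0.17464029 0.23096181]
d mm [-118.5 -255.3  116.7] turn [-0.    -0.003 -0.163]
```

```bash
python3 -m pendant '[[[-25,0,25],[0,0,0],255],[[-52,-2,50],[0,0,0],255],[[-78,-6,74],[0,0,-0.03],255],[[-103,-20,98],[0,0,-0.06],255],[[-118,-45,117],[0,0,-0.09],255]]'
python3 - <<'E'
from h import *
im,ci=snap("wrist","pics/r_w.png")
rel=np.load("rel.npy"); g=goal(30); T=lambda xd,zb: (DC+xd*AX)*[1,1,0]+[0,0,zb]-g.as_matrix()@rel
go(T(-.105,.245),g)
E
```

```text
time: 15.78
eef_pos: [0.4029, 0.3874, 0.2358]
tcp_rot: [0.699, -0.66, -0.249, -0.118]
wrist_force: [-0.4, 0.8, -0.3]
gripper_width: 0.0193
d mm [   0.5 -210.5   -8.7] turn [-0.006  0.006 -0.072]
```

View pics/r_w.png

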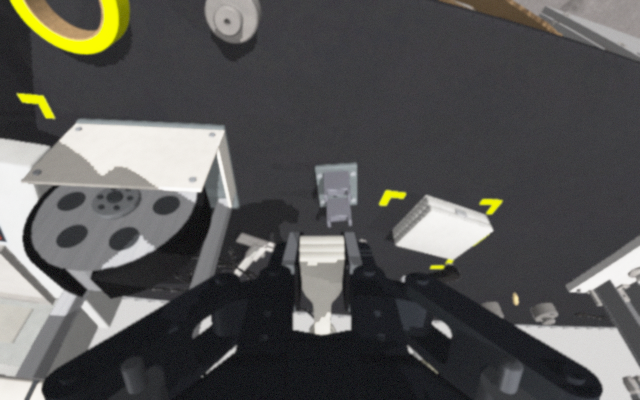

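```bash
python3 -m pendant '[[[0,-40,-2],[0,0,-0.02],255],[[0,-80,-4],[0,0,-0.04],255],[[0,-120,-6],[0,0,-0.06],255],[[0,-160,-8],[0,0,-0.07],255],[[0,-195,-8],[0,0,-0.07],255]]'; python3 -m pendant '[[[0,-2,0],[0,0,0],255],[[0,-2,0],[0,0,0],255],[[0,-2,0],[0,0,0],255]]'
python3 - <<'E'
from h import *
im,ci=snap("wrist","pics/s_w.png"); np.save("ci_s.npy",ci,allow_pickle=True)
im,_=snap("scene","pics/s_s.png"); crop(im,240,110,390,250,4,"pics/s_sz.png")
rel=np.load("rel.npy"); g=goal(30); T=lambda xd,zb: (DC+xd*AX)*[1,1,0]+[0,0,zb]-g.as_matrix()@rel
print(observe()["joint_velocities"].round(2)); go(T(-.105,.245),g)
E
```

```text
time: 16.25
eef_pos: [0.4036, 0.1902, 0.2246]
tcp_rot: [0.694, -0.669, -0.225, -0.141]
wrist_force: [1.7, -0.7, 0.1]
gripper_width: 0.0191
time: 16.5
eef_pos: [0.4051, 0.1893, 0.2259]
tcp_rot: [0.694, -0.669, -0.225, -0.143]
wrist_force: [-0.5, 0.5, 0.1]
gripper_width: 0.0194
[ 0.02  0.01 -0.    0.    0.   -0.  ]
d mm [ -1.7 -15.8   5.6] turn [-0.003  0.002 -0.005]
```

View pics/s_w.png

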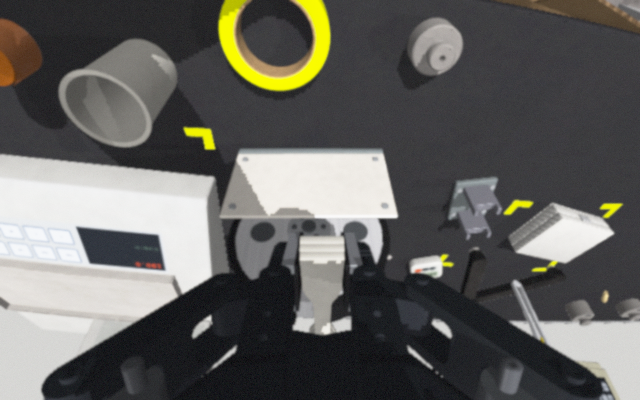

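View pics/s_sz.png

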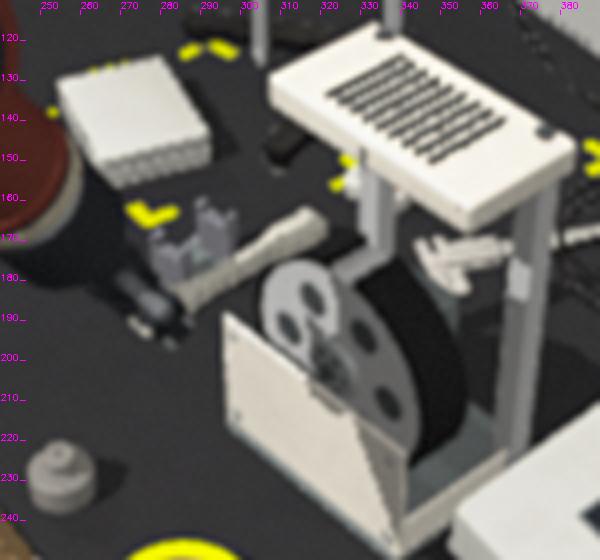

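Run:
```python
from h import *
s=observe(); M=Rt(s["tcp_rot"]).as_matrix(); rel=np.load("rel.npy"); c=s["eef_pos"]+M@rel; print("bar c",c)
u=M[:,0]*np.cos(np.radians(30))+M[:,1]*np.sin(np.radians(30)); print(u); w=M[:,2]; n=np.cross(u,w); n*=np.sign(n[2])
for zz in (.006,-.006): print(proj("scene",[c+a*.075*u+b*.01*w+zz*n for a,b in ((-1,-1),(-1,1),(1,1),(1,-1))]).round(1).tolist())
im=cv2.imread("pics/s_s.png"); crop(im,275,155,330,195,12,"pics/s_szz.png")
```

```text
bar c [0.456661   0.19659146 0.23955996]
[0.99235963 0.12335212 0.00257205]
[[276.4, 191.5], [271.4, 187.4], [316.1, 162.0], [321.1, 165.6]]
[[276.7, 195.0], [271.8, 191.0], [316.1, 165.5], [321.1, 169.1]]
```

View pics/s_szz.png

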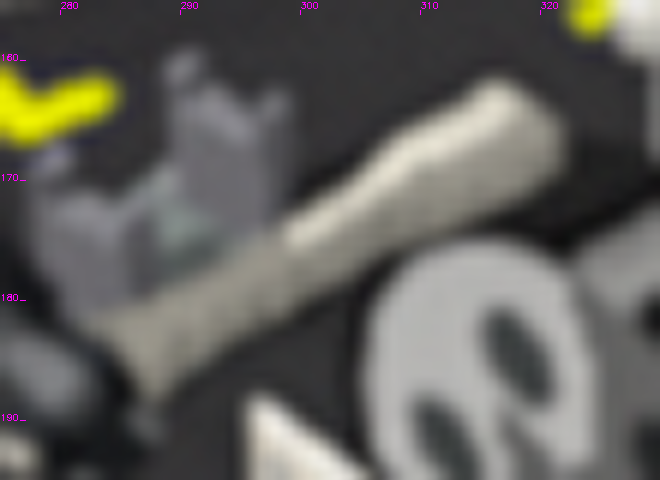

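```bash
python3 -m pendant '[[[0,-10,4],[0,0,0],255],[[0,-16,4],[0,0,-0.005],255],[[0,-16,4],[0,0,-0.005],255],[[0,-16,4],[0,0,-0.005],255]]'
python3 - <<'E'
from h import *
rel=np.load("rel.npy"); g=goal(30); T=lambda xd,zb: (DC+xd*AX)*[1,1,0]+[0,0,zb]-g.as_matrix()@rel
print(observe()["joint_velocities"].round(2)); go(T(-.105,.24),g); go(T(0,.24),g)
E
```

```text
time: 16.93
eef_pos: [0.4046, 0.174, 0.2289]
tcp_rot: [0.693, -0.67, -0.223, -0.143]
wrist_force: [0.6, 0.9, -0.8]
gripper_width: 0.0196
[ 0.  0.  0.  0. -0. -0.]
d mm [-1.6  0.6 -2.9] turn [-0.003  0.002  0.001]
d mm [102.6  13.1  -2.9] turn [-0.003  0.002  0.001]
```

```bash
python3 -m pendant '[[[22,3,-2],[-0.003,0.002,0],255],[[50,6,-2],[-0.003,0.002,0],255],[[80,10,-2],[-0.003,0.002,0],255],[[102,13,-2],[-0.003,0.002,0],255],[[102,13,-2],[-0.003,0.002,0],255]]';  python3 -m pendant '[[[0,0,0],[0,0,0],255],[[0,0,0],[0,0,0],255]]';python3 - <<'E'
from h import *
rel=np.load("rel.npy"); g=goal(30); T=lambda xd,zb: (DC+xd*AX)*[1,1,0]+[0,0,zb]-g.as_matrix()@rel
im,ci=snap("wrist","pics/t_w.png"); np.save("ci_t.npy",ci,allow_pickle=True)
im,_=snap("scene","pics/t_s.png"); crop(im,280,110,390,230,5,"pics/t_sz.png")
print(observe()["joint_velocities"].round(2)); go(T(0,.24),g); go(T(0,.203),g)
E
```

```text
time: 17.35
eef_pos: [0.5096, 0.1872, 0.2267]
tcp_rot: [0.692, -0.671, -0.223, -0.143]
wrist_force: [-0.2, -0.2, -0.9]
gripper_width: 0.0191
time: 17.52
eef_pos: [0.506, 0.1868, 0.226]
tcp_rot: [0.693, -0.671, -0.222, -0.142]
wrist_force: [0.3, -0.1, -0.2]
gripper_width: 0.0196
[-0.01 -0.01 -0.   -0.   -0.   -0.  ]
d mm [ 1.3  0.4 -0.8] turn [ 0.    -0.     0.001]
d mm [  1.3   0.4 -37.8] turn [ 0.    -0.     0.001]
```

View pics/t_sz.png

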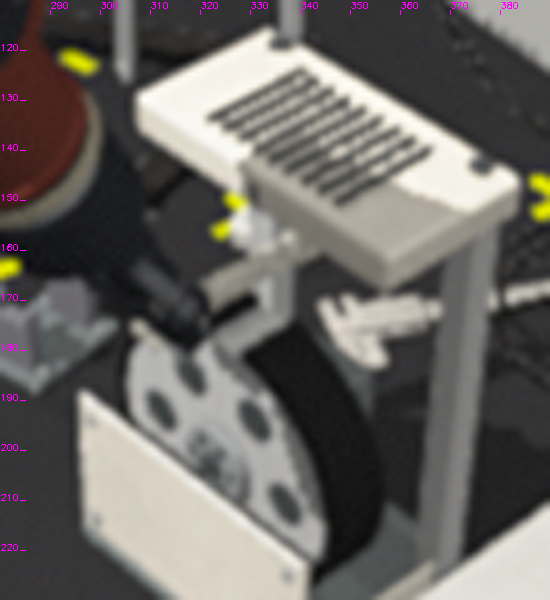

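View pics/t_w.png

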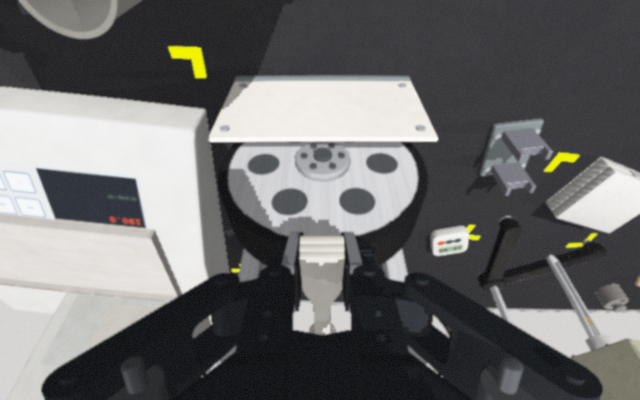

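```bash
python3 - <<'E'
from fitc import *
print(circ("pics/t_w.png",np.load("ci_t.npy",allow_pickle=True).item()))
E
python3 -m pendant '[[[1,0.4,-8],[0,0,0],255],[[1,0.4,-16],[0,0,0],255],[[1,0.4,-22],[0,0,0],255],[[1,0.4,-27],[0,0,0],255],[[1,0.4,-27],[0,0,0],255]]'
python3 - <<'E'
from h import *
rel=np.load("rel.npy"); g=goal(30); T=lambda xd,zb: (DC+xd*AX)*[1,1,0]+[0,0,zb]-g.as_matrix()@rel
im,_=snap("scene","pics/u_s.png"); crop(im,300,140,370,200,10,"pics/u_sz.png")
im,_=snap("wrist","pics/u_w.png"); crop(im,240,180,400,300,5,"pics/u_wz.png")
go(T(0,.203),g)
E
```

```text
(array([-0.09007823, -0.48585979]), np.float64(81.7636818002385), 68, np.float64(0.25987684861947524))
time: 18.03
eef_pos: [0.5066, 0.1864, 0.1979]
tcp_rot: [0.693, -0.672, -0.222, -0.142]
wrist_force: [1.1, -0.6, -0.4]
gripper_width: 0.0192
d mm [ -0.3   0.4 -10.7] turn [ 0.    -0.     0.002]
```

View pics/u_sz.png

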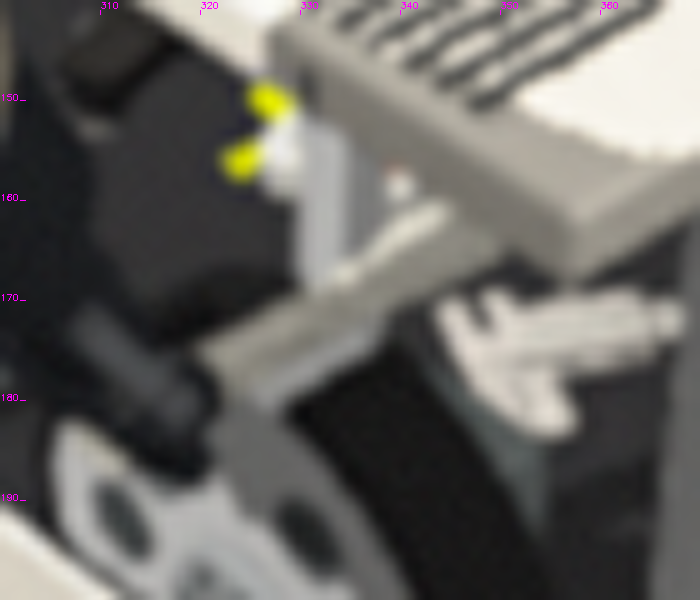

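View pics/u_wz.png

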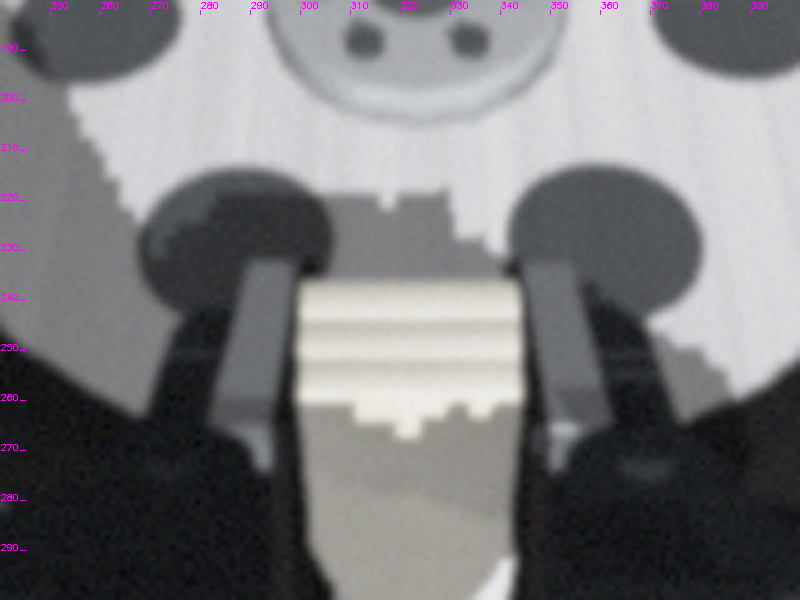

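```bash
python3 -m pendant '[[[0,0.4,-4],[0,0,0],255],[[0,0.4,-7],[0,0,0],255],[[0,0.4,-9],[0,0,0],255],[[0,0.4,-9],[0,0,0],255]]'; python3 -m pendant '[[[0,0,-1],[0,0,0],255],[[0,0,-1],[0,0,0],255]]'
python3 - <<'E'
from h import *
rel=np.load("rel.npy"); g=goal(30); T=lambda xd,zb: (DC+xd*AX)*[1,1,0]+[0,0,zb]-g.as_matrix()@rel
go(T(0,.203),g)
E
```

```text
time: 18.47
eef_pos: [0.5074, 0.1871, 0.1904]
tcp_rot: [0.692, -0.671, -0.222, -0.143]
wrist_force: [-0.9, 0.0, -0.3]
gripper_width: 0.0194
time: 18.63
eef_pos: [0.5077, 0.1871, 0.19]
tcp_rot: [0.692, -0.671, -0.223, -0.143]
wrist_force: [0.4, -0.7, -0.4]
gripper_width: 0.0196
d mm [-0.5 -0.  -1. ] turn [0.    0.    0.002]
```

```bash
for i in 1 ; do python3 -m pendant '[[[0,0,-1.5],[0,0,0],255],[[0,0,-1.5],[0,0,0],255]]'; python3 -m pendant '[[[0,0,-1.5],[0,0,0],255],[[0,0,-1.5],[0,0,0],255]]'; done
python3 - <<'E'
from h import *
im,_=snap("scene","pics/v_s.png"); crop(im,300,140,370,200,10,"pics/v_sz.png")
E
```

```text
time: 18.8
eef_pos: [0.508, 0.1872, 0.1889]
tcp_rot: [0.692, -0.671, -0.223, -0.143]
wrist_force: [0.1, 0.6, -0.3]
gripper_width: 0.0193
time: 18.97
eef_pos: [0.5086, 0.1874, 0.1884]
tcp_rot: [0.692, -0.671, -0.224, -0.144]
wrist_force: [-2.0, 0.6, 3.6]
gripper_width: 0.0192
```

View pics/v_sz.png

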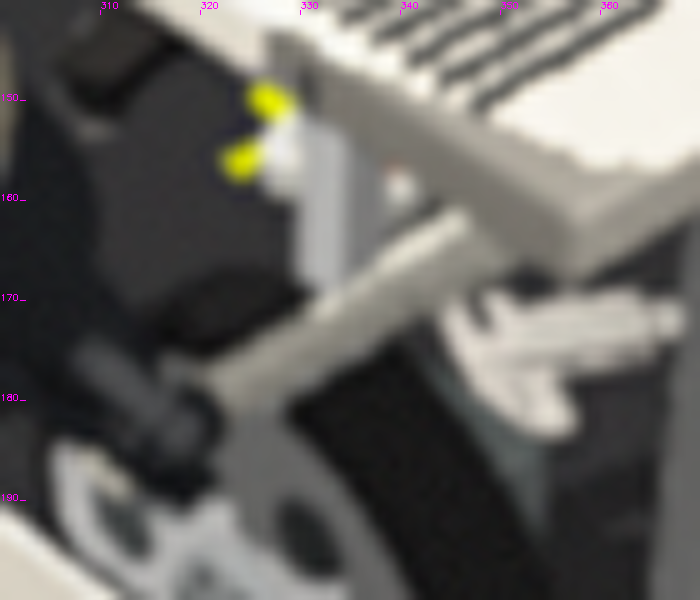

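```bash
python3 -m pendant '[[[-1,0,0.5],[0,0,0],255],[[-1,0,0.5],[0,0,0],220],[[-1,0,0.5],[0,0,0],170],[[-1,0,0.5],[0,0,0],120],[[-1,0,0.5],[0,0,0],90]]'; python3 -m pendant '[[[0,0,0],[0,0,0],60],[[0,0,0],[0,0,0],60]]'
python3 - <<'E'
from h import *
im,ci=snap("wrist","pics/w_w.png"); np.save("ci_w.npy",ci,allow_pickle=True)
im,_=snap("scene","pics/w_s.png"); crop(im,300,140,370,200,10,"pics/w_sz.png")
E
```

```text
time: 19.43
eef_pos: [0.5062, 0.187, 0.1868]
tcp_rot: [0.693, -0.671, -0.222, -0.142]
wrist_force: [0.6, -0.4, 0.3]
gripper_width: 0.0514
time: 19.6
eef_pos: [0.5064, 0.187, 0.1871]
tcp_rot: [0.692, -0.671, -0.222, -0.143]
wrist_force: [1.0, 0.2, 0.3]
gripper_width: 0.0654
```

View pics/w_w.png

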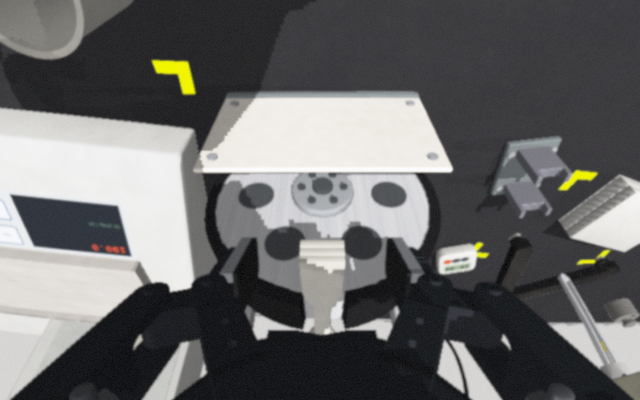

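View pics/w_sz.png

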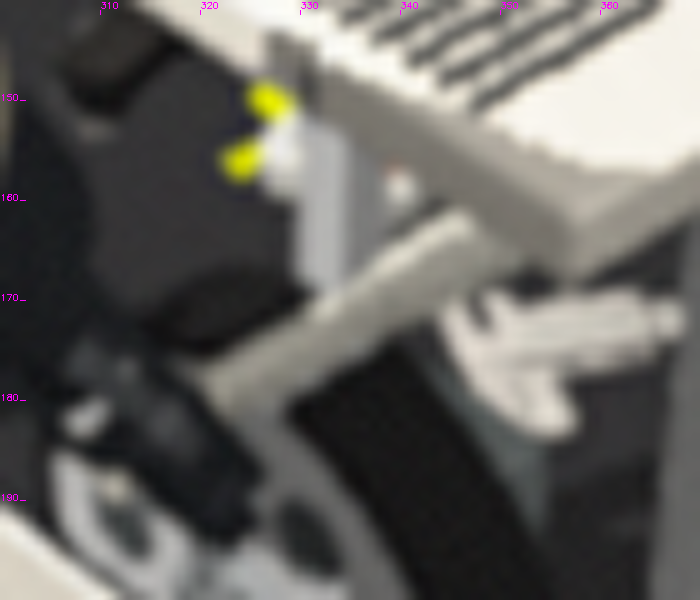

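```bash
python3 -m pendant '[[[-8,-1,14],[0,0,0],60],[[-20,-2.5,34],[0,0,0],60],[[-35,-4,58],[0,0,0],60],[[-55,-6,85],[0,0,0],60],[[-75,-9,105],[0,0,0],60]]'; python3 -m pendant '[[[-5,0,0],[0,0,0],60],[[-5,0,0],[0,0,0],60]]'
python3 - <<'E'
from h import *
print(observe()["joint_velocities"].round(2),observe()["eef_pos"])
im,ci=snap("wrist","pics/x_w.png"); np.save("ci_x.npy",ci,allow_pickle=True)
im,_=snap("scene","pics/x_s.png"); crop(im,300,140,370,200,10,"pics/x_sz.png")
E
```

```text
time: 20.12
eef_pos: [0.4313, 0.1781, 0.2947]
tcp_rot: [0.692, -0.671, -0.223, -0.143]
wrist_force: [0.3, -0.2, 0.2]
gripper_width: 0.0653
time: 20.28
eef_pos: [0.4267, 0.1785, 0.2946]
tcp_rot: [0.692, -0.67, -0.224, -0.144]
wrist_force: [-0.0, -0.4, -0.5]
gripper_width: 0.0652
[-0.01  0.06  0.03  0.   -0.03 -0.01] [0.42671756 0.1785001  0.29456452]
```

View pics/x_w.png

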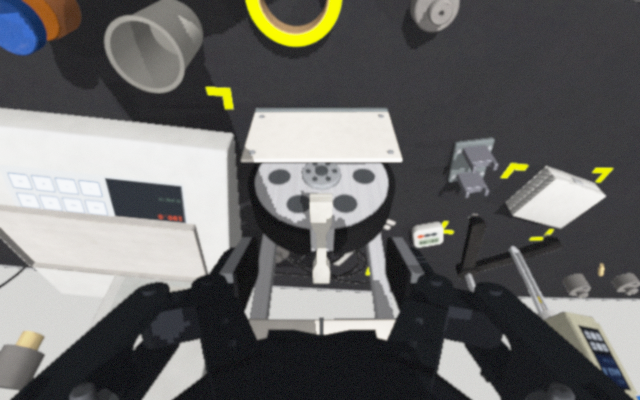

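View pics/x_sz.png

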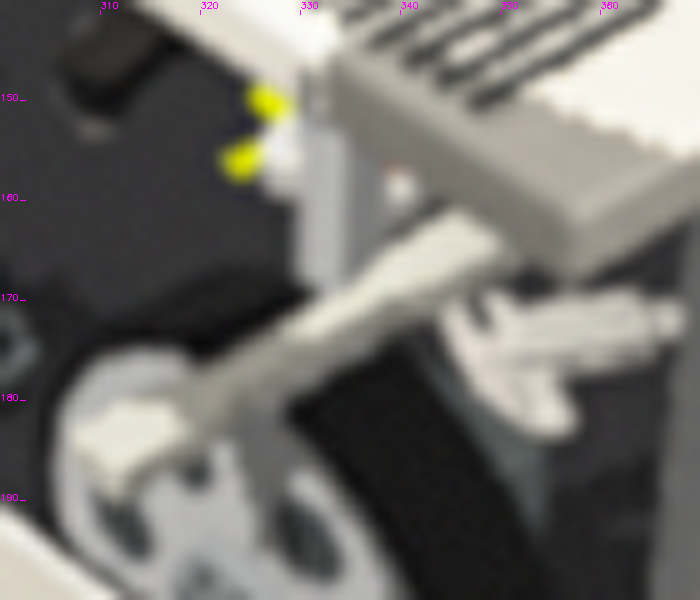

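Run:
```python
from fitc import *
im=cv2.imread("pics/x_w.png"); crop(im,270,180,370,300,5,"pics/x_wz.png")
print(circ("pics/x_w.png",np.load("ci_x.npy",allow_pickle=True).item()))
```

```text
(array([0.02625195, 0.00457847]), np.float64(81.45739903749633), 69, np.float64(0.26379662829989925))
```

View pics/x_wz.png

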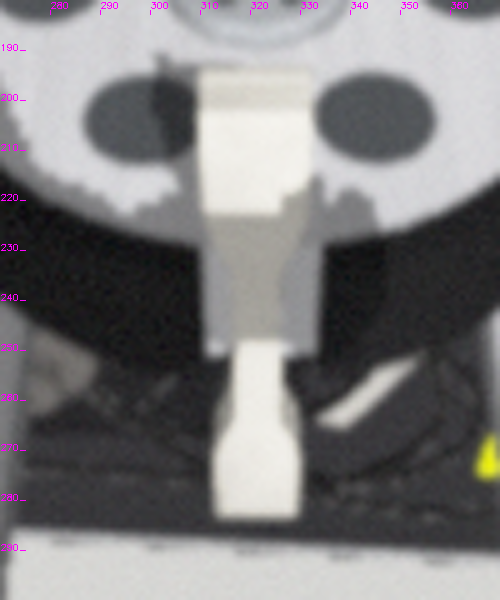

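Run:
```python
from h import *
ci=np.load("ci_x.npy",allow_pickle=True).item()
print("slot back",onx("wrist",[[309.7,250.5],[331.8,250.5]],.02,ci)); print("slot front",onx("wrist",[[308.5,228.5],[333.3,228]],-.02,ci))
P=onz("wrist",[[308.2,202],[331.8,202],[312.5,283.5],[329.3,283.5]],.2097,ci)-DC
print("bar drum x,y",np.c_[P@AX,P@LY]*1000)
# scene check of bar top ends, expected
for h in (.2097,): print("scene proj expected top corners", proj("scene",[np.r_[(DC+a*.075*AX+b*.01*LY)[:2],h] for a,b in ((-1,1),(-1,-1),(1,1),(1,-1))]).round(1).tolist())
im=cv2.imread("pics/x_s.png")
P=onz("scene",[[306.8,182.5],[312,187.3],[345.8,161],[351,164.3]],.2097)-DC; print("scene",np.c_[P@AX,P@LY]*1000)
```

```text
slot back [[-13.2  81.2  82.3   9.2]
 [ 12.   81.3  82.2  -8.4]]
slot front [[-13.3  80.2  81.3   9.4]
 [ 12.6  79.6  80.6  -9. ]]
bar drum x,y [[-76.27291343 -11.21002632]
 [-76.22965845   9.35294841]
 [ 75.20323749 -11.0972218 ]
 [ 75.25724085   9.89592019]]
scene proj expected top corners [[306.5, 183.2], [311.4, 187.0], [347.0, 159.6], [352.0, 163.0]]
scene [[-72.37233257  11.62823593]
 [-74.66632685 -11.81921393]
 [ 68.18460867   7.73081107]
 [ 68.68959787 -12.29264726]]
```

Run:
```python
from h import *
im=cv2.imread("pics/x_s.png"); im=np.clip(((im/255.)**.6)*255,0,255).astype(np.uint8)
for h,c in ((.2097,(0,0,255)),(.1977,(0,200,0))):
    q=proj("scene",[np.r_[(DC+(-.0005+a*.075)*AX+b*.01*LY)[:2],h] for a,b in ((-1,1),(-1,-1),(1,-1),(1,1))]); print(q.round(1).tolist())
crop(im,300,150,360,195,13,"pics/x_szz.png")
```

```text
[[306.3, 183.3], [311.3, 187.1], [351.9, 163.0], [346.8, 159.7]]
[[306.4, 186.7], [311.3, 190.5], [351.7, 166.4], [346.7, 163.0]]
```

View pics/x_szz.png

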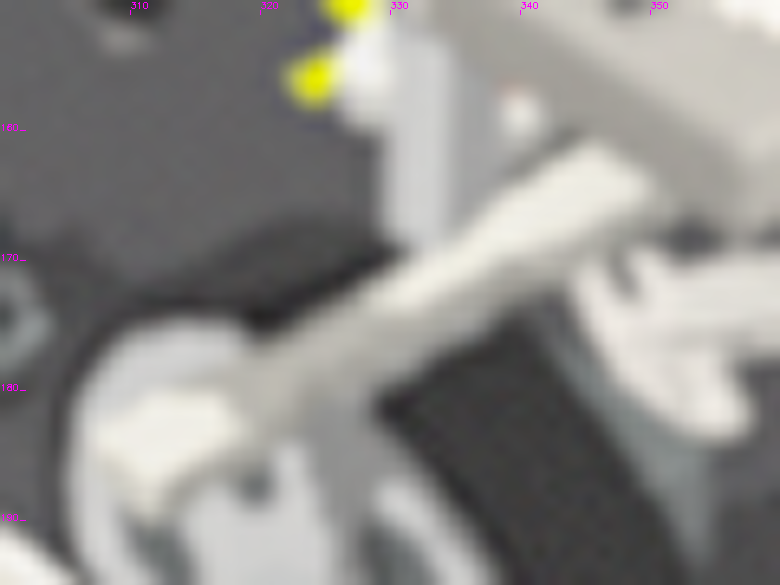

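The slot is within about 0.5° of the top. The bar is level and seated, with ends at x = -76 and +75 mm. One last check on the bystanders, then I hand in.

Run:
```python
from h import *
a=cv2.imread("pics/a_scene.png"); b,_=snap("scene","pics/y_s.png")
for n,(x0,y0,x1,y1) in dict(weight=(243,216,267,240),tape=(263,242,307,282),beaker=(313,254,350,300),jar=(343,300,374,342)).items():
    t=cv2.cvtColor(a,6)[y0:y1,x0:x1]; r=cv2.matchTemplate(cv2.cvtColor(b,6)[y0-6:y1+6,x0-6:x1+6],t,cv2.TM_CCOEFF_NORMED); _,v,_,p=cv2.minMaxLoc(r); print(n,p[0]-6,p[1]-6,round(v,3))
print(observe()["wrist_force"].round(1),observe()["time"])
job_done()
```

```text
weight 0 0 1.0
tape 0 0 0.937
beaker 0 0 0.89
jar 0 0 0.862
[ 0.7 -0.3  1. ] 20.4333
the job is handed in; nothing more can be done
```

I turned the drum with the shut fingertips on its rim: three rolling strokes, then one small stroke back of about 0.09 rad to centre the slot. I then took the bar by its near end from the rest, laid it in the slot, let go and backed about 130 mm away. I handed the job in at 20.4 s of the 72 s allowed.

**Last checks:**
- **Slot:** the last wrist picture puts it about 0.3° to the right of the top. Before the bar went in, the wrist view said about 0.5° left and the scene view about 0.9° right, so the two differ by a little over 1°.
- **Bar:** it lies flat and on the slot floor, with its ends at about -76 mm and +75 mm along the axle. Sideways it sits about 1 mm right of the middle. Contact came at the expected floor height, with about 4 N.
- **Disagreement:** in the scene view the bar's far end seemed about 7 mm short. I think the lamp's front edge hides it there, because the wrist view shows the whole bar.
- **Bystanders:** the weight, tape roll, beaker and jar all match their first picture with no shift. The lower match scores (0.86 to 0.94) on the last three are probably shadow changes.
- **Force:** the highest wrist force I read was about 26 N, with the fingertips pressing on the rim.

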